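# Strip the vice set-up: lean the plate in its rest, put the clamping kit away

## Robot

A 7-joint arm with a two-finger parallel gripper is mounted at the origin on the work surface. World frame = base frame: x ahead of the robot, y to its left, z up, the work surface at z = 0. Lengths are in m, angles in degrees, forces in N, time in s.
With the tool pointing down it reaches from about 0.425 to 0.875 m from the base axis. Payload 4.7 kg.
Tool frame: the origin (TCP) lies on the centre line of the jaws, within the pads' length; the fingertips stand 19 mm ahead of it and the grasp point (between the pads) is the TCP; z points along the fingers, y is the line along which they close (so a half turn about z gives the same grasp; the last joint's range is limited). The gripper opens to 87 mm and grips with 3 to 60 N. Pads are 19 mm wide; open, the fingers measure 117 mm over their backs; the gripper's body (75 mm by 190 mm) begins 51 mm behind the grasp point.
Start: joints at [-64.853, 18.392, -4.016, 83.108, 1.295, 78.541, -3.26], TCP at [0.268, 0.592, 0.242] pointing down, gripper open.
Joint ranges: [-163.93, 163.93], [-17.29, 119.83], [-79.2, 71.16], [3.27, 140.29], [-89.18, 269.18], [5.43, 117.66], [-154.24, 154.24]. Speed limits (degrees/s): [147.25, 147.25, 180, 180, 180, 180, 180].

## Interface

Orientations are given as [roll, pitch, yaw] about the fixed x, y, z axes, in that order (R = Rz(yaw) Ry(pitch) Rx(roll)).
In Python, from cell import env, imaging gives the robot as it stands.
- The arm moves only by the shell command python3 -m crank 'ROWS' [OPENING] [FORCE]. ROWS is JSON, a list of rows, each an object of numbers: "x", "y", "z": the shift along the tool's x, y, z in m; "turn": the turn about the tool's z in rad. In form: [{"x": .., "y": .., "z": .., "turn": ..}, ...]. A call has 1 to 12 rows; each row is the pose to reach, as a shift and turn from the pose commanded when the call began, along the tool's axes at that moment; what a row does not reach only later rows make up. A row lasts 1/8 s, in which the tool goes at most 62.5 mm and 10.7 degrees, less where a joint would pass 70% of its speed; a pose out of reach is approached as far as the arm can. A call with a gripper value outside its range is refused whole. OPENING is the finger opening in m, from 0 to 0.087, set as the call begins (- or left out, the last holds). The fingers move at their own pace and stop on an object; FORCE is the grip in N (left out, the last holds). Time passes only in rows, so rows that repeat a pose let the fingers close. It gives the time, the measured TCP pose, the force, the opening and the grip force at its end, in the units of the state.
- env.get_obs(): the state, without advancing time (a new reading comes with each control period).
- imaging.read_camera(name): name is "scene" or "top"; returns the picture (400x640x3 uint8, red, green, blue); there is no depth.
- imaging.get_calibration(name): a dict with "camera_matrix" (3x3 intrinsics, pixels), "k1" (the pictures are not rectified: a ray, as slopes to the right and down, at radius r is drawn at 1 + k1 r^2 times it, then the intrinsics apply), "position" and "attitude" of the camera in the world. Camera axes: x right, y up, looking along -z (the intrinsics and any distortion apply to the point x, -y, -z); pixel columns grow to the right and rows downward; lengths in m; the calibration is good to about 2 mm. A picture is of the moment at which its call begins. get_calibration takes no time and is no camera call.
- env.sign_off(): hands the job in; it is judged then, once.
The state is a dict: "time_s": time; "qpos": joint angles; "joint_velocities": joint speeds; "effort": joint torques, N m; "tool_pos": TCP position; "tool_rot": TCP orientation; "force": force on the tool from outside, world axes, zero at the start; "wrist_torque": the same for the moment, N m; "grip_width": finger opening in m; "grasp_force": force on a finger pad.
Only numpy, scipy, OpenCV 4.12 (cv2) and the standard library are available. Lean on these libraries where they do the work, as an engineer would, in place of code of your own. Each camera call takes 0.05 s, during which the arm holds its last target. There are 200 camera calls.

## Task

Strip down the finished milling set-up: lift the milled plate out of the slackened vice and stand it on its short edge in the plate rest, its foot down between lip and wall and up against the lip, leaning back on the wall, and do not let it fall over. Put every piece of the clamping kit that lies on the bench (straps, step blocks and T-nuts) into the open top drawer of the tool chest and slide the drawer fully shut. Leave the oil bottle and the steel can where they are.

Things in the scene. Friction and masses are not known exactly. Their poses are not given: they have to be found in the camera images.
- plate_center (a point): milled aluminium plate, 180 mm tall (own z), 120 wide (own x), 10 thick (own y), about 0.58 kg, corner holes and a dark round recess on its faces. Point at its very centre, 90 mm from its foot. Starts upright and loose in the slackened vice jaws (13 mm gap), foot on the vice bed; lift straight up 40 mm or more to clear the jaws.
- plate_foot (a point): middle of the plate's bottom edge (middle of the 10 mm thickness); axes as the plate's.
- plate_top (a point): middle of the plate's top edge (middle of the 10 mm thickness); axes as the plate's.
- vise: fixed machine vice, 250 mm long (own y, -90 to +160; screw end to 182), 110 wide (own x; bolt lugs to 80 mm either side). Origin on the bench below the middle of the jaw gap. Bed 50 mm above the bench, jaws 105 wide along own x, their tops 88 mm above the bench.
- rest: grey steel plate rest fixed to the bench, 220 mm wide (own y). Origin on the bench midway between lip and wall. Own +x points to the upright wall (face at x +22.5 mm, 12 thick, top 105 above the bench, gussets behind); lip at -x (inner face x -22.5, 12 thick, 20 high). Between: base sheet 3 mm thick. Plate with foot at the lip, back on the wall's top edge: leans about 19 degrees, rises 70 above the wall.
- chest_drawer0 (a joint): opening of the top drawer of the green two-drawer tool chest (lower drawer locked; 320 wide, 260 deep, 140 mm high): 0 = fully shut, grows in metres as it is pulled out; it starts 0.15 to 0.17 open. Slides with about 1 N of friction, stays where left.
- drawer_floor (a point): point on that drawer's inside floor, at its front edge (against the inside of the drawer front), middle of the width; moves with the drawer. Own x points the way it shuts (into the chest), y along its width, z up. Inside x 0 to 215 mm, y +-139 mm; floor 80 mm above the bench, walls 38 mm high. Open to above only in front of the chest: x from 0 to about (opening - 6 mm). Chest top 144 mm above the bench.
- chest_drawer0_handle (a point): middle of that drawer's bar handle, a 120 mm long, 11 mm thick steel bar along the drawer's y, 35 mm in front of the drawer front (which is 55 mm tall) and 103 mm above the bench; axes as the drawer's.
- strap1_center (a point): clamping strap: dark steel bar 95 x 28 x 16 mm lying flat, a 10 mm slot along its middle. Point at its centre, 8 mm above its underside. Own x along its length, y across its 28 mm width, z up. About 0.24 kg. It may be absent (None).
- strap2_center (a point): clamping strap: dark steel bar 95 x 28 x 16 mm lying flat, a 10 mm slot along its middle. Point at its centre, 8 mm above its underside. Own x along its length, y across its 28 mm width, z up. About 0.24 kg. It may be absent (None).
- block1_center (a point): step block: dark steel stair block 48 mm long (own x), 26 mm wide (own y), four 12 mm long steps 14, 22, 30 and 38 mm high, tallest at +x. Point on its middle, 19 mm above its underside; z up. About 0.2 kg. It may be absent (None).
- block2_center (a point): step block: dark steel stair block 48 mm long (own x), 26 mm wide (own y), four 12 mm long steps 14, 22, 30 and 38 mm high, tallest at +x. Point on its middle, 19 mm above its underside; z up. About 0.2 kg. It may be absent (None).
- tnut1_center (a point): T-nut: dark steel, own section like an upside-down T: foot 26 mm wide (own x) and 9 high, above it a stem 15 wide and 10 high; 28 mm long (own y) with flat ends. Point on its middle, 9.5 mm above its underside; z up. About 0.09 kg. It may be absent (None).
- tnut2_center (a point): T-nut: dark steel, own section like an upside-down T: foot 26 mm wide (own x) and 9 high, above it a stem 15 wide and 10 high; 28 mm long (own y) with flat ends. Point on its middle, 9.5 mm above its underside; z up. About 0.09 kg. It may be absent (None).
- oil: oil bottle, 64 mm across, 170 mm tall, origin under its middle; not part of the job.
- paste: steel can, 68 mm across, 60 mm tall, origin under its middle; not part of the job.

How it is judged:
By the outcome, as a careful person would: the job done as asked, in the order asked, and still so for the second after the job is handed in, with the robot touching nothing.
Of strap1, strap2, block1, block2, tnut1, tnut2 only 4 to 6 are there at a start; the rules pass over those that are not, and their reading is None.
At some moment in a run one of strap1, strap2, block1, block2, tnut1, tnut2 may be knocked a few centimetres aside while the robot is not near it.
It also fails if it takes over 210 s, if anything falls off the work surface, if the arm or the gripper's body presses on something with over 40 N, if the wrist force passes 120 N, or if a joint passes its speed limit or range.

## Working session

There is one attempt and no reset: what is moved stays moved. The work goes in short steps, Python scripts to look and compute and a shell command to move; the robot and the scene stay as the last step left them, time stands still between calls to the robot, and variables do not carry over. Pictures are saved under pics/ and viewed, at most 15 in all, crops included, and the job is handed in when it is done.

```bash
ls; mkdir -p pics
python3 - <<'E'
from cell import env, imaging
import cv2
print(env.get_obs())
for n in ("scene","top"):
    im=imaging.read_camera(n); cv2.imwrite(f"pics/{n}0.png",im[:,:,::-1]); print(n,imaging.get_calibration(n))
E
```

```text
pics
{'time_s': 0.0, 'qpos': array([-64.85434804,  18.43908265,  -4.01650986,  83.17291565,
         1.29655375,  78.5415113 ,  -3.25988005]), 'joint_velocities': array([ 0.01318582,  0.03447217,  0.01445379, -0.00545588, -0.05292791,
        0.09833731,  0.01112867]), 'effort': array([-2.95898972e-04, -4.91288209e+01, -4.04089931e-01, -3.12533927e+01,
       -6.40748860e-02,  4.35632200e-02,  1.49875959e-04]), 'tool_pos': array([0.2677096 , 0.59175423, 0.24047877]), 'tool_rot': array([-1.79891823e+02,  6.91028722e-03,  1.55665419e+02]), 'force': array([-0.31079453,  0.35730011, -0.07833614]), 'wrist_torque': array([0.03729018, 0.04570803, 0.06517955]), 'grasp_force': 0.0, 'grip_width': 0.08707776590349908}
scene {'camera_matrix': array([[478.19524281,   0.        , 316.42720867],
       [  0.        , 478.19524281, 203.12080463],
       [  0.        ,   0.        ,   1.        ]]), 'k1': -0.014231170914461296, 'position': array([1.36220086, 0.02386953, 1.0449345 ]), 'attitude': array([40.48614697, -0.4369683 , 93.38391534])}
top {'camera_matrix': array([[412.03019223,   0.        , 322.64869099],
       [  0.        , 412.03019223, 201.55200916],
       [  0.        ,   0.        ,   1.        ]]), 'k1': -0.06253053677733254, 'position': array([0.56030279, 0.01637369, 1.30149077]), 'attitude': array([  2.80351783,  -0.89584663, -91.45776824])}
```

View pics/scene0.png

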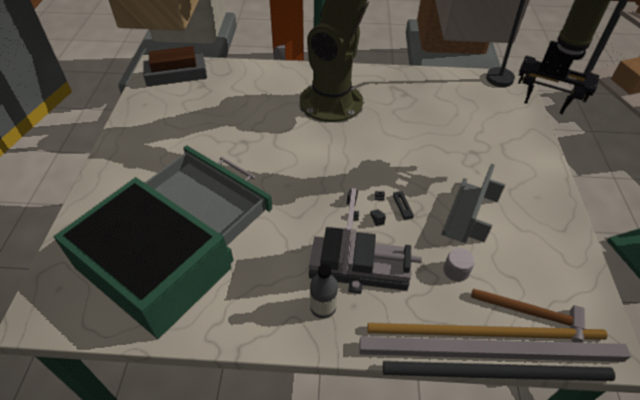

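View pics/top0.png

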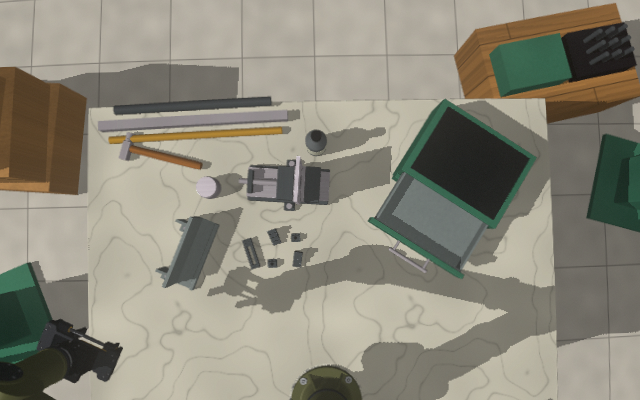

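The scene picture shows the chest at (145,250) with its drawer open toward the robot, the vice and plate at (355,240), the rest at (470,205) and five dark pieces around (380,205). The top view shows those pieces at (251,254), (274,237), (296,237), (272,263) and (298,258).

```bash
cat > h.py <<'E'
import numpy as np, cv2
from scipy.spatial.transform import Rotation as Rn
from cell import env, imaging
C={n:imaging.get_calibration(n) for n in ("scene","top")}
def ray(n,u,v):
    c=C[n];K=c["camera_matrix"];d=np.array([(u-K[0,2])/K[0,0],(v-K[1,2])/K[1,1]])
    s=d.copy()
    for _ in range(10): s=d/(1+c["k1"]*(s@s))
    w=Rn.from_euler("xyz",c["attitude"],degrees=True).apply([s[0],-s[1],-1.])
    return np.array(c["position"]),w/np.linalg.norm(w)
def onz(n,u,v,z):
    p,d=ray(n,u,v); return p+d*(z-p[2])/d[2]
def proj(n,P):
    c=C[n];K=c["camera_matrix"]
    q=Rn.from_euler("xyz",c["attitude"],degrees=True).inv().apply(np.array(P,float)-c["position"])
    s=np.array([q[0],-q[1]])/-q[2]; s=s*(1+c["k1"]*(s@s))
    return K[:2,:2]@s+K[:2,2]
def tri(a,b):
    (p,d),(q,e)=ray("scene",*a),ray("top",*b)
    A=np.c_[d,-e];t=np.linalg.lstsq(A,q-p,rcond=None)[0]
    x,y=p+t[0]*d,q+t[1]*e
    return (x+y)/2,np.linalg.norm(x-y)
def crop(n,name,x0,y0,w,h,k,im=None):
    im=imaging.read_camera(n) if im is None else im
    o=cv2.resize(im[y0:y0+h,x0:x0+w,::-1],None,fx=k,fy=k,interpolation=cv2.INTER_CUBIC)
    for i in range(0,w,10): cv2.putText(o,str(x0+i),(i*k,8),0,.3,(0,0,255)) if i%20==0 else 0; cv2.line(o,(i*k,10),(i*k,14),(0,0,255))
    for i in range(0,h,10): cv2.putText(o,str(y0+i),(0,i*k+4),0,.3,(0,0,255)) if i%20==0 else 0; cv2.line(o,(20,i*k),(24,i*k),(0,0,255))
    cv2.imwrite(f"pics/{name}.png",o)
E
python3 - <<'E'
from h import *
a=cv2.imread("pics/top0.png")[:,:,::-1];b=cv2.imread("pics/scene0.png")[:,:,::-1]
crop("top","t1",155,125,180,150,4,a)
crop("scene","s1",300,160,200,130,4,b)
for p in [(251,254),(274,237),(296,237),(272,263),(298,258)]:print(onz("top",*p,.015))
print(onz("top",320,400,0))
E
```

```text
[0.46513754 0.22143376 0.015     ]
[0.51611155 0.1488252  0.015     ]
[0.51439807 0.08039826 0.015     ]
[0.43569072 0.15676017 0.015     ]
[0.44912757 0.07569861 0.015     ]
[0.00093085 0.01855981 0.        ]
```

View pics/t1.png

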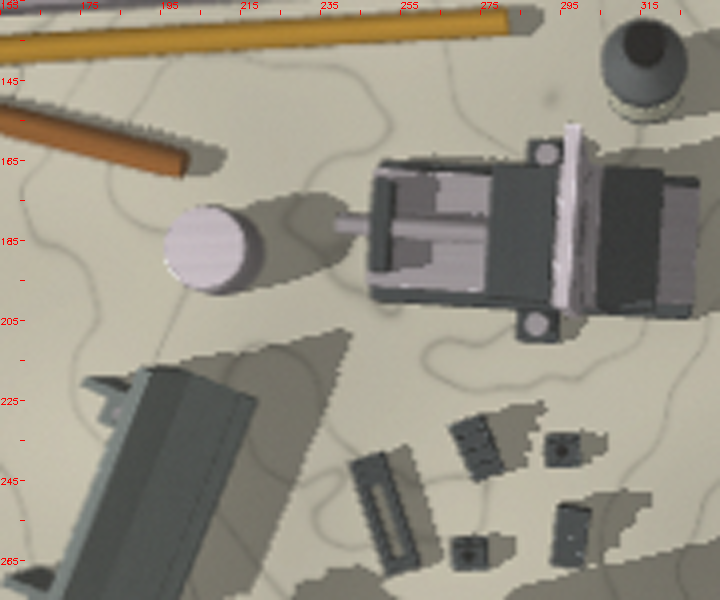

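View pics/s1.png

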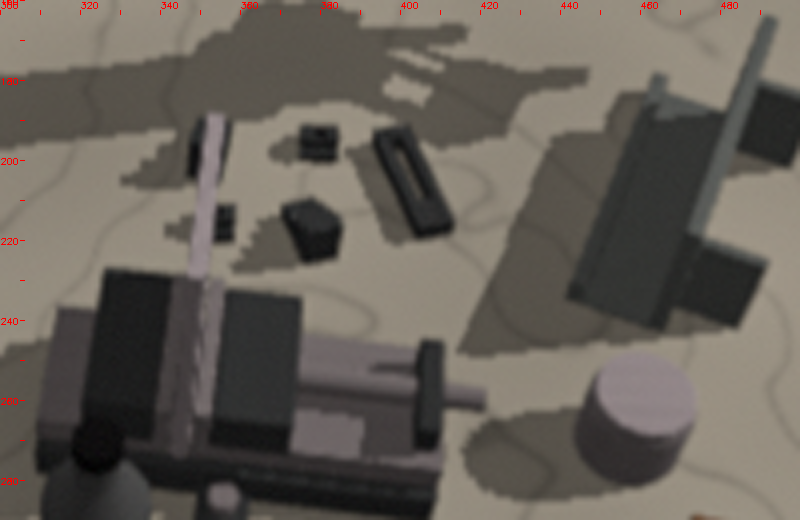

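The top crop shows the plate's top edge running (298,156)–(296,202). The strap is at (251,253), the blocks at (274,237) and (298,258), and the T-nuts at (295.5,237.5) and (272.5,263). In the scene crop the plate stands in the vice, hiding part of the block at (350,200), and the rest's lip is on the −y side with its wall toward +y.

```bash
cat >> h.py <<'E'
def pieces(im,x0=200,x1=330,y0=216,y1=285,thr=70):
    k=6; g=cv2.cvtColor(im,cv2.COLOR_RGB2GRAY)[y0:y1,x0:x1]
    g=cv2.resize(g,None,fx=k,fy=k,interpolation=cv2.INTER_CUBIC); out=[]
    for c in cv2.findContours((g<thr).astype(np.uint8),0,2)[0]:
        a=cv2.contourArea(c)/k/k
        if 25<a<600:
            (cx,cy),(w,h),t=cv2.minAreaRect(c); b=cv2.boxPoints(((cx,cy),(w,h),t))
            f=lambda p:(p[0]/k+x0+.5/k-.5,p[1]/k+y0+.5/k-.5)
            out.append((f((cx,cy)),[f(p) for p in b],a))
    return out
E
python3 - <<'E'
from h import *
np.set_printoptions(precision=4,suppress=True)
a=cv2.imread("pics/top0.png")[:,:,::-1];b=cv2.imread("pics/scene0.png")[:,:,::-1]
for c,bx,ar in pieces(a):
    z=.016; P=[onz("top",*p,z)[:2] for p in bx]; d1=P[1]-P[0];d2=P[2]-P[1]
    print(np.array(c),ar,onz("top",*c,z)[:2],"len",np.hypot(*d1),np.hypot(*d2),"ang",np.degrees(np.arctan2(d1[1],d1[0])))
for s in [(298.2,156.2),(296,202)]:print("plate",onz("top",*s,.23),proj("scene",onz("top",*s,.23)))
g=cv2.cvtColor(a,cv2.COLOR_RGB2GRAY); 
for y in (160,170,195,200): print(y,g[y,286:308])
crop("top","t2",150,200,80,100,6,a); crop("top","t3",360,90,190,190,3,a)
E
```

```text
plate [0.7328 0.0593 0.23  ] [347.2865 227.8688]
plate [0.6129 0.0676 0.23  ] [351.8068 186.9188]
160 [154 103  84  84  82  86  77  75  72  77 177 190 189 167 112 110 118 119
 165 173 173 173]
170 [ 78  78  78  79  79  79  77  76 119 175 190 191 201 118  98  85  97  98
  99  74  60  58]
195 [ 80  78  78  78  78  80  78 120 181 190 189 146  91  94  89 100 102 104
  64  58  58  58]
200 [ 70  72  67  66  69  62 101 155 186 186 184 117  97  97  79  99 103  90
  64  59  58  60]
```

View pics/t2.png

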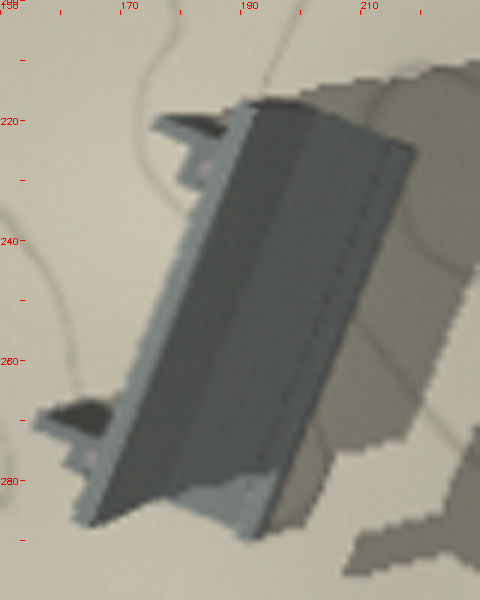

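View pics/t3.png

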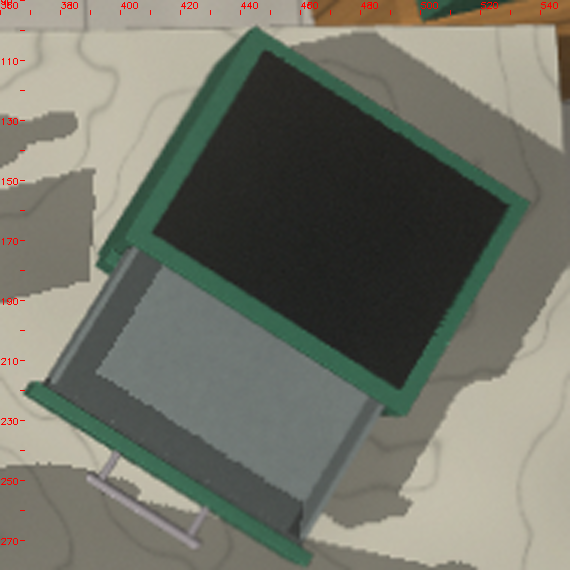

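The rest crop shows the lip's outer edge running (218.5,224.5)–(192.5,289.5) and the wall's inner top edge (192,217)–(165,287.5). The chest crop shows the handle running (390,249)–(425,272) and the chest's front top edge (403,167)–(495,228).

Run:
```python
from h import *
np.set_printoptions(precision=4,suppress=True)
a=cv2.imread("pics/top0.png")[:,:,::-1];b=cv2.imread("pics/scene0.png")[:,:,::-1]
for t in (80,90):
 for c,bx,ar in pieces(a,x0=235,y0=222,x1=312,y1=272,thr=t):
    z=.016; P=[onz("top",*p,z)[:2] for p in bx]; d1=P[1]-P[0];d2=P[2]-P[1]
    print(t,np.array(c),ar,onz("top",*c,z)[:2],"len",np.hypot(*d1),np.hypot(*d2),"ang",np.degrees(np.arctan2(d1[1],d1[0])))
def L(nm,p,q,z):
    P,Q=onz("top",*p,z),onz("top",*q,z);d=Q-P;print(nm,P[:2],Q[:2],"mid",(P+Q)[:2]/2,"len",np.hypot(*d[:2]),"ang",np.degrees(np.arctan2(d[1],d[0])))
L("lip outer",(192.5,289.5),(218.5,224.5),.02)
L("wall in top",(165,287.5),(192,217),.105)
L("handle",(390,249.3),(425.3,271.7),.103)
L("chestfront",(403.3,167.3),(495,227.7),.144)
L("drawerfront bottomedge outer?",(369,220.5),(463,278),.13)
```

```text
80 [272.25   262.4167] 50.138888888888886 [0.4376 0.1558] len 0.02586604578013324 0.021649186787763564 ang -91.41568545590034
80 [297.7753 258.2509] 82.70833333333333 [0.4485 0.0764] len 0.04738081539908952 0.025128159607695166 ang -5.686586879488928
80 [251.3536 252.9379] 229.125 [0.4685 0.2201] len 0.02781366151876418 0.09194377498153283 ang -72.77914545722797
80 [295.3333 237.0833] 42.208333333333336 [0.5142 0.0824] len 0.024361323599119848 0.0237952907631208 ang -91.44618373075875
80 [274.3908 236.6437] 102.56944444444444 [0.5172 0.1475] len 0.027209435588866893 0.046083928030421155 ang -69.61255299786475
90 [272.3064 262.7508] 61.958333333333336 [0.4365 0.1557] len 0.02705414717203737 0.024657136305135358 ang -89.73622393519884
90 [297.7454 258.2679] 108.81944444444444 [0.4484 0.0765] len 0.04865230543022387 0.026117366071092683 ang -7.153768164165825
90 [251.2449 253.0483] 262.13888888888886 [0.4681 0.2205] len 0.03006545719116844 0.09319750539437983 ang -73.60528483904487
90 [295.4167 237.0833] 60.625 [0.5142 0.0822] len 0.026953487873619963 0.02483016889759805 ang -91.44612611283439
90 [274.3879 236.6782] 120.33333333333333 [0.5171 0.1475] len 0.0286521995589176 0.04762347198251131 ang -69.61202090881336
lip outer [0.36   0.4045] [0.5592 0.3201] mid [0.4596 0.3623] len 0.21629739086113267 ang -22.966540861043892
wall in top [0.3805 0.459 ] [0.5828 0.377 ] mid [0.4817 0.418 ] len 0.2182685666490125 ang -22.060417051287125
handle [ 0.4746 -0.1963] [ 0.4064 -0.298 ] mid [ 0.4405 -0.2471] len 0.12239941880575307 ang -123.86306522647864
chestfront [ 0.7083 -0.2348] [ 0.5296 -0.4933] mid [ 0.619 -0.364] len 0.31426378854243275 ang -124.63833298472828
drawerfront bottomedge outer? [ 0.5599 -0.134 ] [ 0.3882 -0.3997] mid [ 0.474  -0.2668] len 0.3163440107022403 ang -122.88497601345067
```

```bash
cat >> h.py <<'E'
def go(x,y,z,yaw):
    o=env.get_obs(); p=np.array(o["tool_pos"]); cy=np.degrees(Rn.from_euler("xyz",o["tool_rot"],degrees=True).as_matrix()[:,0][[1,0]]@[0,0]) if 0 else o["tool_rot"][2]
    R=Rn.from_euler("xyz",[180,0,cy],degrees=True)
    d=R.inv().apply(np.array([x,y,z])-p); t=-(((yaw-cy)+90)%180-90)
    print("rel",np.round(d,4),"turn",round(np.radians(t),4),"dist",round(np.linalg.norm(d),3),"q7",round(o["qpos"][6],1),"now",np.round(p,4),np.round(o["tool_rot"],1),"F",np.round(o["force"],1),"t",o["time_s"])
E
python3 - <<'E'
from h import *
np.set_printoptions(precision=4,suppress=True)
a=cv2.imread("pics/top0.png")
g=cv2.cvtColor(a,cv2.COLOR_BGR2GRAY).astype(float)
P=[]
for v in range(159,200):
    w=np.clip(g[v,288:304]-125,0,None); P.append(onz("top",(w*np.arange(288,304)).sum()/w.sum(),v,.23)[:2])
P=np.array(P); k=np.polyfit(P[:,0],P[:,1],1); print("plate slope deg",np.degrees(np.arctan(k[0])),"y@.673",np.polyval(k,.673),"resid",np.std(P[:,1]-np.polyval(k,P[:,0])))
yaw=180+np.degrees(np.arctan(k[0]))
go(.673,np.polyval(k,.673),.30,yaw)
E
```

```text
plate slope deg -3.58611512654407 y@.673 0.06665642538967298 resid 0.001190983800341239
rel [-0.5856 -0.3115 -0.0595] turn -0.3621 dist 0.666 q7 -3.3 now [0.2677 0.5918 0.2405] [-179.9    0.   155.7] F [-0.4  0.1 -0.2] t 0.1
```

```bash
python3 -m crank '[{"x":0,"y":0,"z":-0.06},{"x":-0.05,"y":-0.027,"z":-0.06,"turn":-0.1},{"x":-0.105,"y":-0.056,"z":-0.06,"turn":-0.2},{"x":-0.16,"y":-0.085,"z":-0.06,"turn":-0.3},{"x":-0.215,"y":-0.114,"z":-0.06,"turn":-0.364},{"x":-0.27,"y":-0.143,"z":-0.06,"turn":-0.364},{"x":-0.325,"y":-0.172,"z":-0.06,"turn":-0.364},{"x":-0.38,"y":-0.201,"z":-0.06,"turn":-0.364},{"x":-0.435,"y":-0.23,"z":-0.06,"turn":-0.364},{"x":-0.49,"y":-0.26,"z":-0.06,"turn":-0.364},{"x":-0.54,"y":-0.287,"z":-0.06,"turn":-0.364},{"x":-0.585,"y":-0.3115,"z":-0.06,"turn":-0.364}]' 0.05 20
python3 -m crank '[{"x":0},{"x":0},{"x":0},{"x":0}]'
python3 -c "
from h import *
go(.673,.0665,.195,176.2)
crop('top','t4',240,130,100,100,6); crop('scene','s4',270,130,120,100,6)"
```

```text
rel [-0.5857 -0.3116  0.0455] turn -0.3584 dist 0.665 q7 -3.3 now [0.2677 0.5918 0.2405] [-179.9    0.   155.7] F [-0.4  0.1 -0.2] t 0.1invalid input
invalid input
```

View pics/s4.png

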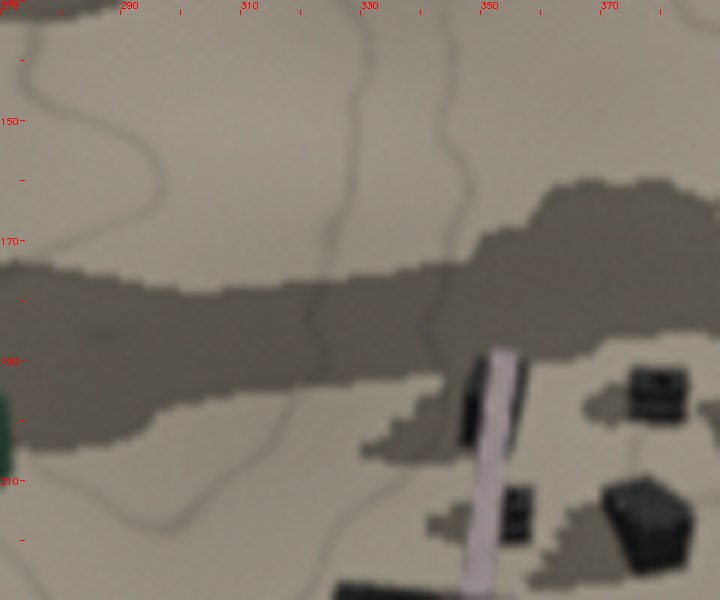

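The move was refused because every row needs all four keys, so the arm has not moved. This picture only shows the plate's top edge starting at (352,188).

```bash
python3 -m crank '[{"x":0,"y":0,"z":-0.06,"turn":0},{"x":-0.05,"y":-0.027,"z":-0.06,"turn":-0.1},{"x":-0.105,"y":-0.056,"z":-0.06,"turn":-0.2},{"x":-0.16,"y":-0.085,"z":-0.06,"turn":-0.3},{"x":-0.215,"y":-0.114,"z":-0.06,"turn":-0.364},{"x":-0.27,"y":-0.143,"z":-0.06,"turn":-0.364},{"x":-0.325,"y":-0.172,"z":-0.06,"turn":-0.364},{"x":-0.38,"y":-0.201,"z":-0.06,"turn":-0.364},{"x":-0.435,"y":-0.23,"z":-0.06,"turn":-0.364},{"x":-0.49,"y":-0.26,"z":-0.06,"turn":-0.364},{"x":-0.54,"y":-0.287,"z":-0.06,"turn":-0.364},{"x":-0.585,"y":-0.3115,"z":-0.06,"turn":-0.364}]' 0.05 20
python3 -m crank '[{"x":0,"y":0,"z":0,"turn":0},{"x":0,"y":0,"z":0,"turn":0},{"x":0,"y":0,"z":0,"turn":0},{"x":0,"y":0,"z":0,"turn":0}]'
python3 -c "
from h import *
go(.673,.0665,.195,176.2)
crop('top','t4',240,130,100,100,6); crop('scene','s5',270,130,120,100,6)"
```

```text
time_s: 1.7
tool_pos: [0.6735, 0.0653, 0.3014]
tool_rot: [-180.0, -0.0, 176.5]
force: [0.6, 1.3, 0.3]
grip_width: 0.0499
grasp_force: 0.0
time_s: 2.2
tool_pos: [0.6721, 0.0691, 0.3019]
tool_rot: [180.0, 0.0, 176.7]
force: [0.6, 0.6, 0.4]
grip_width: 0.0499
grasp_force: 0.0
rel [-0.001  -0.0025  0.1069] turn 0.008 dist 0.107 q7 82.7 now [0.6721 0.0691 0.3019] [180.    0.  176.7] F [0.6 0.6 0.4] t 2.2
```

View pics/s5.png

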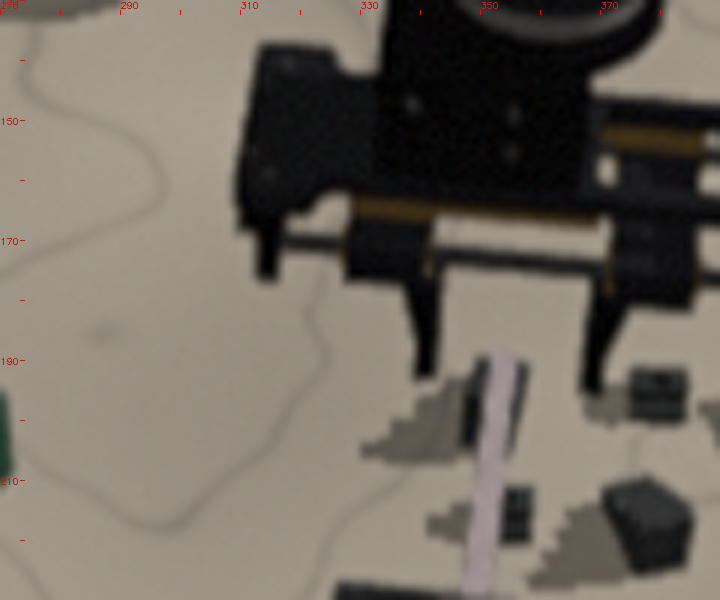

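The open fingertips at (340,192) and (367,195) straddle the plate edge.

```bash
python3 -m crank '[{"x":-0.001,"y":-0.0025,"z":0.03,"turn":0.008},{"x":-0.001,"y":-0.0025,"z":0.06,"turn":0.008},{"x":-0.001,"y":-0.0025,"z":0.09,"turn":0.008},{"x":-0.001,"y":-0.0025,"z":0.107,"turn":0.008},{"x":-0.001,"y":-0.0025,"z":0.107,"turn":0.008},{"x":-0.001,"y":-0.0025,"z":0.107,"turn":0.008}]'
python3 -m crank '[{"x":0,"y":0,"z":0,"turn":0},{"x":0,"y":0,"z":0,"turn":0},{"x":0,"y":0,"z":0,"turn":0},{"x":0,"y":0,"z":0,"turn":0},{"x":0,"y":0,"z":0,"turn":0},{"x":0,"y":0,"z":0,"turn":0}]' 0.0 25
```

```text
time_s: 3.05
tool_pos: [0.6742, 0.0649, 0.1961]
tool_rot: [180.0, 0.1, 176.1]
force: [0.4, -0.6, 0.8]
grip_width: 0.0499
grasp_force: 0.0
time_s: 3.8
tool_pos: [0.6734, 0.0649, 0.1946]
tool_rot: [180.0, -0.0, 176.1]
force: [0.6, -0.6, 0.7]
grip_width: 0.0096
grasp_force: 25.0
```

```bash
python3 -m crank '[{"x":0,"y":0,"z":0,"turn":0},{"x":0,"y":0,"z":-0.015,"turn":0},{"x":0,"y":0,"z":-0.03,"turn":0},{"x":0,"y":0,"z":-0.045,"turn":0},{"x":0,"y":0,"z":-0.06,"turn":0},{"x":0,"y":0,"z":-0.08,"turn":0},{"x":0,"y":0,"z":-0.1,"turn":0},{"x":0,"y":0,"z":-0.1,"turn":0},{"x":0,"y":0,"z":-0.1,"turn":0}]' - 45
python3 -c "
from h import *
go(.4732-.383*.008,.3959-.924*.008,.295,157.5)"
```

```text
time_s: 4.92
tool_pos: [0.6731, 0.0648, 0.2941]
tool_rot: [-180.0, -0.0, 176.1]
force: [-0.1, -0.0, -5.3]
grip_width: 0.0098
grasp_force: 45.0
rel [ 0.2248  0.309  -0.0009] turn 0.3239 dist 0.382 q7 82.6 now [0.6731 0.0648 0.2941] [-180.    -0.   176.1] F [-0.1 -0.  -5.3] t 4.925
```

```bash
python3 -m crank '[{"x":0.012,"y":0.016,"z":0,"turn":0.02},{"x":0.037,"y":0.05,"z":0,"turn":0.06},{"x":0.062,"y":0.085,"z":0,"turn":0.1},{"x":0.09,"y":0.12,"z":0,"turn":0.14},{"x":0.115,"y":0.16,"z":0,"turn":0.18},{"x":0.145,"y":0.2,"z":0,"turn":0.22},{"x":0.175,"y":0.24,"z":0,"turn":0.26},{"x":0.2,"y":0.275,"z":0,"turn":0.3},{"x":0.217,"y":0.298,"z":0,"turn":0.322},{"x":0.225,"y":0.309,"z":0,"turn":0.324},{"x":0.225,"y":0.309,"z":0,"turn":0.324},{"x":0.225,"y":0.309,"z":0,"turn":0.324}]'
python3 -c "
from h import *
go(.4732-.383*.010,.3959-.924*.010,.295,157.5)
crop('top','t6',130,180,110,120,5)"
```

```text
time_s: 6.42
tool_pos: [0.4716, 0.3864, 0.2943]
tool_rot: [-179.9, 0.1, 157.3]
force: [0.6, -1.3, -5.3]
grip_width: 0.0098
grasp_force: 45.0
rel [ 0.0022 -0.0007 -0.0007] turn -0.0028 dist 0.002 q7 26.7 now [0.4716 0.3864 0.2943] [-1.799e+02  1.000e-01  1.573e+02] F [ 0.6 -1.3 -5.3] t 6.425
```

View pics/t6.png

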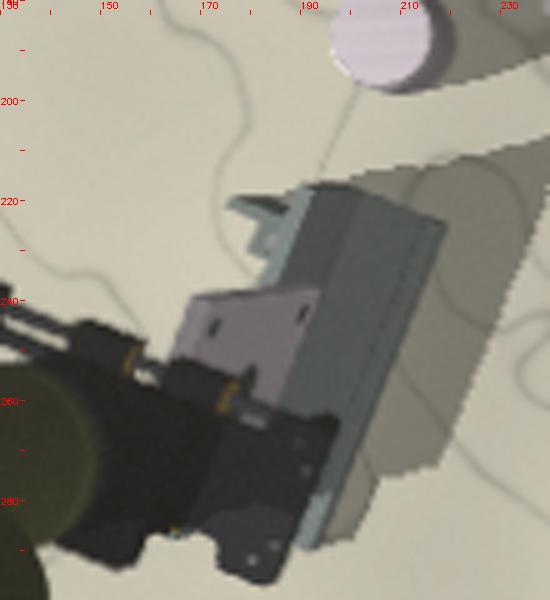

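The plate hangs over the rest with its foot near (192,238), centred between lip and wall. I'll lower it now.

```bash
python3 -c "
from h import *
t=np.array([.924,-.383]);c=np.array([.4716,.3864])
print(proj('top',[*(c+.06*t),.15]))"
python3 -m crank '[{"x":0.002,"y":-0.0005,"z":0.03,"turn":-0.003},{"x":0.002,"y":-0.0005,"z":0.06,"turn":-0.003},{"x":0.002,"y":-0.0005,"z":0.09,"turn":-0.003},{"x":0.002,"y":-0.0005,"z":0.115,"turn":-0.003},{"x":0.002,"y":-0.0005,"z":0.13,"turn":-0.003},{"x":0.002,"y":-0.0005,"z":0.138,"turn":-0.003},{"x":0.002,"y":-0.0005,"z":0.142,"turn":-0.003},{"x":0.002,"y":-0.0005,"z":0.142,"turn":-0.003},{"x":0.002,"y":-0.0005,"z":0.142,"turn":-0.003}]'
python3 -m crank '[{"x":0,"y":-0.002,"z":0,"turn":0},{"x":0,"y":-0.004,"z":0,"turn":0},{"x":0,"y":-0.006,"z":0,"turn":0},{"x":0,"y":-0.006,"z":0,"turn":0}]'
```

```text
[192.25352723 236.68222943]
time_s: 7.6
tool_pos: [0.4685, 0.3892, 0.1534]
tool_rot: [179.9, 0.0, 157.7]
force: [-0.9, 0.1, -5.3]
grip_width: 0.0098
grasp_force: 45.0
time_s: 8.1
tool_pos: [0.4658, 0.383, 0.1526]
tool_rot: [180.0, 0.0, 157.6]
force: [0.1, -0.5, -5.6]
grip_width: 0.0099
grasp_force: 45.0
```

```bash
python3 -m crank '[{"x":0,"y":-0.001,"z":0,"turn":0},{"x":0,"y":-0.002,"z":0,"turn":0},{"x":0,"y":-0.002,"z":0,"turn":0}]'
python3 -m crank '[{"x":0,"y":-0.001,"z":0,"turn":0},{"x":0,"y":-0.002,"z":0,"turn":0},{"x":0,"y":-0.002,"z":0,"turn":0}]'
```

```text
time_s: 8.48
tool_pos: [0.4651, 0.3813, 0.1526]
tool_rot: [-180.0, 0.0, 157.7]
force: [-0.1, 1.0, -3.7]
grip_width: 0.0101
grasp_force: 45.0
time_s: 8.85
tool_pos: [0.4646, 0.3803, 0.1528]
tool_rot: [179.9, 0.0, 157.7]
force: [1.6, 2.0, -6.7]
grip_width: 0.0098
grasp_force: 44.9
```

```bash
python3 -m crank '[{"x":0,"y":0.0005,"z":0.002,"turn":0},{"x":0,"y":0.0005,"z":0.004,"turn":0},{"x":0,"y":0.0005,"z":0.004,"turn":0}]'
python3 -m crank '[{"x":0,"y":0,"z":0.001,"turn":0},{"x":0,"y":0,"z":0.002,"turn":0},{"x":0,"y":0,"z":0.002,"turn":0}]'
```

```text
time_s: 9.22
tool_pos: [0.4647, 0.3804, 0.1486]
tool_rot: [179.9, 0.0, 157.7]
force: [1.2, 2.3, -5.5]
grip_width: 0.0097
grasp_force: 44.9
time_s: 9.6
tool_pos: [0.4648, 0.3804, 0.1475]
tool_rot: [179.9, 0.0, 157.7]
force: [0.1, 1.9, 2.1]
grip_width: 0.0097
grasp_force: 44.9
```

```bash
python3 -m crank '[{"x":0,"y":0,"z":0,"turn":0},{"x":0,"y":0,"z":0,"turn":0},{"x":0,"y":0,"z":0,"turn":0},{"x":0,"y":0,"z":0,"turn":0}]' 0.018 10
python3 -m crank '[{"x":0,"y":0.003,"z":0,"turn":0},{"x":0,"y":0.006,"z":0,"turn":0},{"x":0,"y":0.009,"z":0,"turn":0},{"x":0,"y":0.012,"z":0,"turn":0},{"x":0,"y":0.014,"z":0,"turn":0},{"x":0,"y":0.014,"z":0,"turn":0}]'
python3 -m crank '[{"x":0,"y":0.003,"z":0,"turn":0},{"x":0,"y":0.006,"z":0,"turn":0},{"x":0,"y":0.009,"z":0,"turn":0},{"x":0,"y":0.012,"z":0,"turn":0},{"x":0,"y":0.014,"z":0,"turn":0},{"x":0,"y":0.014,"z":0,"turn":0}]' 0.028
python3 -c "
from h import *
crop('top','t7',130,180,110,120,4)
crop('scene','s7',420,100,110,140,4)"
```

```text
time_s: 10.1
tool_pos: [0.4645, 0.3798, 0.1465]
tool_rot: [-180.0, -0.0, 157.7]
force: [0.9, 0.3, 0.2]
grip_width: 0.018
grasp_force: 0.0
time_s: 10.85
tool_pos: [0.4698, 0.3932, 0.1466]
tool_rot: [180.0, 0.0, 157.7]
force: [-0.8, 0.1, -0.3]
grip_width: 0.018
grasp_force: 0.0
time_s: 11.6
tool_pos: [0.4752, 0.4061, 0.1465]
tool_rot: [180.0, 0.0, 157.7]
force: [0.8, -0.0, 0.5]
grip_width: 0.028
grasp_force: 0.2
```

View pics/s7.png

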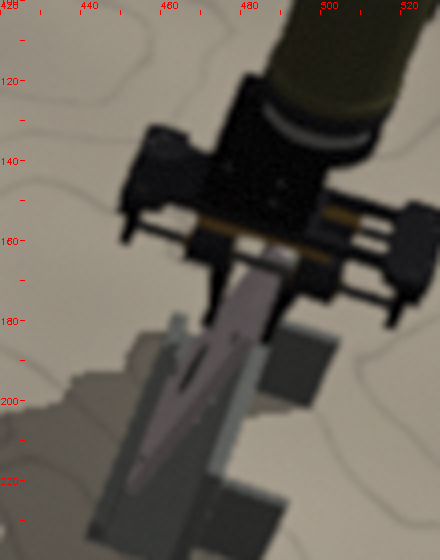

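The plate is tilting between the fingers, with its foot by the lip at (452,222). I'll keep easing it toward the wall.

```bash
python3 -m crank '[{"x":0,"y":0.003,"z":0,"turn":0},{"x":0,"y":0.006,"z":0,"turn":0},{"x":0,"y":0.009,"z":0,"turn":0},{"x":0,"y":0.012,"z":0,"turn":0},{"x":0,"y":0.015,"z":0,"turn":0},{"x":0,"y":0.015,"z":0,"turn":0}]' 0.036
python3 -m crank '[{"x":0,"y":0.003,"z":0,"turn":0},{"x":0,"y":0.005,"z":0,"turn":0},{"x":0,"y":0.005,"z":0,"turn":0},{"x":0,"y":0.005,"z":0,"turn":0}]' 0.044
python3 -c "
from h import *
crop('scene','s8',420,100,110,140,4)"
```

```text
time_s: 12.45
tool_pos: [0.4809, 0.4202, 0.1466]
tool_rot: [180.0, 0.0, 157.7]
force: [1.1, 0.2, 1.4]
grip_width: 0.0364
grasp_force: 0.4
time_s: 12.95
tool_pos: [0.4828, 0.4243, 0.1466]
tool_rot: [-180.0, 0.0, 157.7]
force: [-0.2, 0.7, -0.2]
grip_width: 0.0437
grasp_force: 0.0
```

View pics/s8.png

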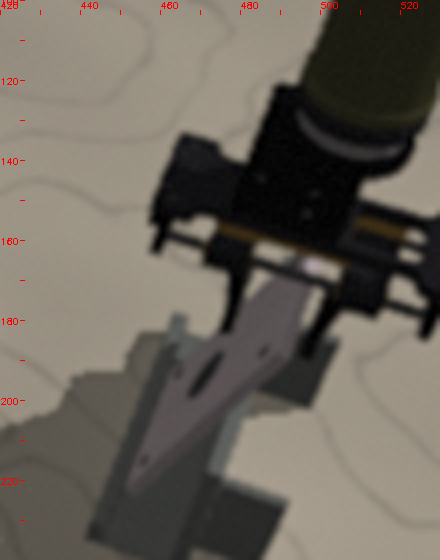

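The plate is on the wall with space at both fingers. I'll open wide and go up.

```bash
python3 -m crank '[{"x":0,"y":0,"z":0,"turn":0},{"x":0,"y":0,"z":0,"turn":0},{"x":0,"y":0,"z":0,"turn":0},{"x":0,"y":0,"z":0,"turn":0},{"x":0,"y":0,"z":-0.02,"turn":0},{"x":0,"y":0,"z":-0.06,"turn":0},{"x":0,"y":0,"z":-0.11,"turn":0},{"x":0,"y":0,"z":-0.15,"turn":0}]' 0.075
python3 -c "
from h import *
go(.468,.2203,.12,106.5)"
```

```text
time_s: 14.0
tool_pos: [0.4831, 0.4247, 0.3007]
tool_rot: [179.8, 0.1, 157.7]
force: [0.7, 0.1, -0.6]
grip_width: 0.0746
grasp_force: 0.0
rel [-0.0637 -0.1948  0.1807] turn 0.893 dist 0.273 q7 25.4 now [0.4831 0.4247 0.3007] [1.798e+02 1.000e-01 1.577e+02] F [ 0.7  0.1 -0.6] t 14.0
```

```bash
python3 -m crank '[{"x":-0.013,"y":-0.04,"z":0,"turn":-0.17},{"x":-0.026,"y":-0.08,"z":0,"turn":-0.34},{"x":-0.04,"y":-0.12,"z":0.03,"turn":-0.5},{"x":-0.053,"y":-0.16,"z":0.07,"turn":-0.65},{"x":-0.064,"y":-0.195,"z":0.12,"turn":-0.69},{"x":-0.064,"y":-0.195,"z":0.16,"turn":-0.69},{"x":-0.064,"y":-0.195,"z":0.18,"turn":-0.69},{"x":-0.064,"y":-0.195,"z":0.18,"turn":-0.69},{"x":-0.064,"y":-0.195,"z":0.18,"turn":-0.69}]' 0.05
python3 -c "
from h import *
go(.468,.2203,.022,17)
im=imaging.read_camera('top')
for c,bx,ar in pieces(im,x0=235,y0=222,x1=312,y1=272,thr=85): print(np.round(c,1),ar,onz('top',*c,.016)[:2])
crop('top','t9',140,190,180,110,4,im)
"
```

```text
time_s: 15.12
tool_pos: [0.469, 0.2204, 0.1185]
tool_rot: [180.0, 0.2, -162.8]
force: [0.2, -0.2, 0.1]
grip_width: 0.0499
grasp_force: 0.0
rel [0.001  0.0002 0.0965] turn 0.0037 dist 0.096 q7 80.4 now [0.469  0.2204 0.1185] [ 180.     0.2 -162.8] F [ 0.2 -0.2  0.1] t 15.125
[297.4 258.4] 102.54166666666667 [0.44814405 0.07740189]
[295.  237.2] 67.61111111111111 [0.51373677 0.08347412]
```

View pics/t9.png

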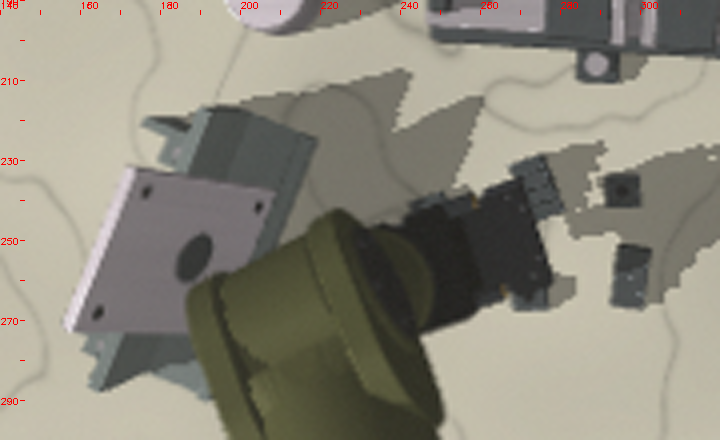

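The plate leans squarely on the rest wall, and the pieces are where they were measured. Next is the strap.

```bash
python3 -m crank '[{"x":0.001,"y":0,"z":0.04,"turn":0},{"x":0.001,"y":0,"z":0.075,"turn":0},{"x":0.001,"y":0,"z":0.09,"turn":0},{"x":0.001,"y":0,"z":0.096,"turn":0},{"x":0.001,"y":0,"z":0.096,"turn":0}]'
python3 -m crank '[{"x":0,"y":0,"z":0,"turn":0},{"x":0,"y":0,"z":0,"turn":0},{"x":0,"y":0,"z":0,"turn":0},{"x":0,"y":0,"z":0,"turn":0}]' 0 40
python3 -m crank '[{"x":0,"y":0,"z":-0.05,"turn":0},{"x":0,"y":0,"z":-0.1,"turn":0},{"x":0,"y":0,"z":-0.16,"turn":0},{"x":0,"y":0,"z":-0.16,"turn":0}]'
python3 -c "
from h import *
h=np.array([.4405,-.2471]);u=np.array([.829,.559]);v=np.array([-.559,.829])
a=(-123.9-124.6-122.9)/3;print(a)
u=np.array([np.cos(np.radians(a+90)),np.sin(np.radians(a+90))]);v=np.array([-u[1],u[0]]);print(u,v)
f=h+.035*u  # front outer
print('front vs chestfront gap',(np.array([.619,-.364])-h)@u,'lateral',(np.array([.619,-.364])-h)@v,(np.array([.474,-.2668])-h)@v,(np.array([.474,-.2668])-h)@u)
for px,py in [(20,-100),(50,0)]: print(h+ (0.035+.012+px/1000)*u+py/1000*v)
"
```

```text
time_s: 15.8
tool_pos: [0.4677, 0.2199, 0.0215]
tool_rot: [180.0, 0.1, -162.8]
force: [-0.7, -0.1, 0.4]
grip_width: 0.0501
grasp_force: 0.0
time_s: 16.3
tool_pos: [0.4672, 0.2204, 0.0213]
tool_rot: [179.9, 0.1, -162.8]
force: [-0.8, 1.7, 3.8]
grip_width: 0.0279
grasp_force: 40.0
time_s: 16.8
tool_pos: [0.4698, 0.2204, 0.1854]
tool_rot: [179.9, 0.5, -162.8]
force: [0.1, 0.7, -3.8]
grip_width: 0.0273
grasp_force: 40.0
-123.8
[ 0.83098447 -0.55629562] [0.55629562 0.83098447]
front vs chestfront gap 0.21336168521745322 lateral 0.002156682908635402 0.0022655090745559298 0.03879700334604598
[ 0.4405464  -0.36747025]
[ 0.52110549 -0.30106067]
```

```bash
cat >> h.py <<'E'
U=np.array([.831,-.5563]);V=np.array([.5563,.831]);D0=np.array([.4405,-.2471])+.055*U
def dr(X,Y,z,yaw=146.2): 
    p=D0+X*U+Y*V; go(p[0],p[1],z,yaw)
E
python3 -c "
from h import *
dr(.07,-.095,.185)"
```

```text
rel [ 1.612e-01 -5.949e-01  4.000e-04] turn 0.8898 dist 0.616 q7 79.8 now [0.4698 0.2204 0.1854] [ 179.9    0.5 -162.8] F [ 0.1  0.7 -3.8] t 16.8
```

```bash
python3 -m crank '[{"x":0.008,"y":-0.03,"z":0,"turn":0.05},{"x":0.022,"y":-0.08,"z":0,"turn":0.15},{"x":0.037,"y":-0.135,"z":0,"turn":0.25},{"x":0.051,"y":-0.19,"z":0,"turn":0.35},{"x":0.066,"y":-0.245,"z":0,"turn":0.45},{"x":0.081,"y":-0.3,"z":0,"turn":0.55},{"x":0.096,"y":-0.355,"z":0,"turn":0.65},{"x":0.111,"y":-0.41,"z":0,"turn":0.75},{"x":0.126,"y":-0.465,"z":0,"turn":0.85},{"x":0.141,"y":-0.52,"z":0,"turn":0.89},{"x":0.154,"y":-0.57,"z":0,"turn":0.89},{"x":0.161,"y":-0.595,"z":0,"turn":0.89}]'
python3 -m crank '[{"x":0,"y":0,"z":0,"turn":0},{"x":0,"y":0,"z":0,"turn":0}]'
python3 -c "
from h import *
dr(.07,-.095,.105)
im=imaging.read_camera('top')
for c,bx,ar in pieces(im,x0=235,y0=222,x1=312,y1=272,thr=85):
    z=.016; P=[onz('top',*p,z)[:2] for p in bx]; d1=P[1]-P[0];d2=P[2]-P[1]
    print(np.round(c,1),ar,onz('top',*c,.016)[:2],'len',np.hypot(*d1),np.hypot(*d2),'ang',np.degrees(np.arctan2(d1[1],d1[0])))
crop('top','t10',360,140,150,150,4,im)
"
```

```text
time_s: 18.3
tool_pos: [0.485, -0.4006, 0.1781]
tool_rot: [-179.8, -0.2, 145.8]
force: [0.3, 0.5, -1.8]
grip_width: 0.0276
grasp_force: 40.0
time_s: 18.55
tool_pos: [0.4878, -0.3957, 0.1789]
tool_rot: [180.0, -0.2, 146.2]
force: [-0.1, 0.8, -2.4]
grip_width: 0.0276
grasp_force: 40.0
rel [-0.0031  0.0022  0.0739] turn -0.0008 dist 0.074 q7 103.8 now [ 0.4878 -0.3957  0.1789] [180.   -0.2 146.2] F [-0.1  0.8 -2.4] t 18.55
[272.2 262.8] 53.0 [0.43654138 0.15585871] len 0.02586604578013324 0.023710211716882302 ang -91.41568545590034
[297.8 258.3] 93.40277777777777 [0.44845223 0.07640186] len 0.047578645353971605 0.025629402391447908 ang -6.345554393982014
[295.4 237. ] 51.958333333333336 [0.51447966 0.08216142] len 0.024880146324250188 0.024313005389730597 ang -91.44612624949328
[274.4 236.7] 111.55555555555556 [0.51714278 0.1475574 ] len 0.02740192370633128 0.04675729580888928 ang -69.61229347585818
```

View pics/t10.png

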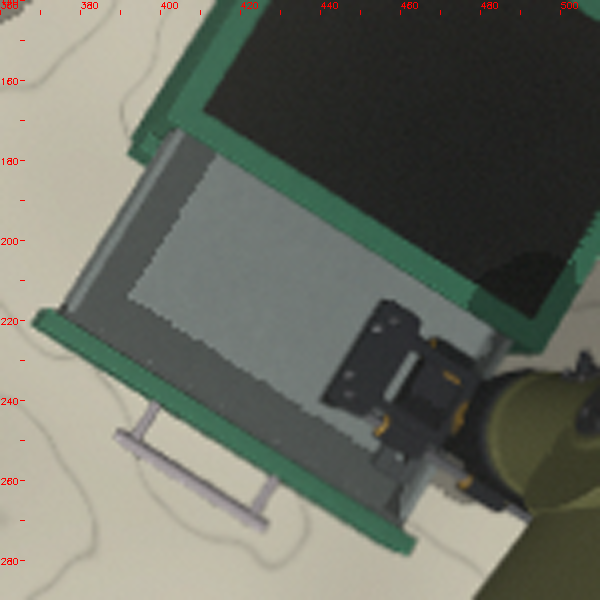

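The gripper with the strap is over the right part of the open drawer, clear of the front at (413,275) and the chest edge. I'll lower it 10 mm further in from the side wall.

```bash
python3 -m crank '[{"x":-0.003,"y":0.012,"z":0.03,"turn":0},{"x":-0.003,"y":0.012,"z":0.06,"turn":0},{"x":-0.003,"y":0.012,"z":0.073,"turn":0},{"x":-0.003,"y":0.012,"z":0.075,"turn":0},{"x":-0.003,"y":0.012,"z":0.075,"turn":0}]'
python3 -m crank '[{"x":0,"y":0,"z":0,"turn":0},{"x":0,"y":0,"z":0.0015,"turn":0},{"x":0,"y":0,"z":0.0015,"turn":0}]'
```

```text
time_s: 19.23
tool_pos: [0.4987, -0.3887, 0.1067]
tool_rot: [180.0, 0.1, 146.2]
force: [-0.2, 0.4, -1.6]
grip_width: 0.0274
grasp_force: 40.0
time_s: 19.6
tool_pos: [0.4983, -0.3883, 0.1042]
tool_rot: [180.0, 0.0, 146.2]
force: [0.4, 0.7, -1.7]
grip_width: 0.0277
grasp_force: 40.0
```

```bash
python3 -m crank '[{"x":0,"y":0,"z":0.002,"turn":0},{"x":0,"y":0,"z":0.002,"turn":0}]'
python3 -m crank '[{"x":0,"y":0,"z":0,"turn":0},{"x":0,"y":0,"z":0,"turn":0},{"x":0,"y":0,"z":0,"turn":0},{"x":0,"y":0,"z":-0.03,"turn":0},{"x":0,"y":0,"z":-0.07,"turn":0},{"x":0,"y":0,"z":-0.07,"turn":0}]' 0.042
python3 -c "
from h import *
go(.517,.1475,.18,20.4)"
```

```text
time_s: 19.85
tool_pos: [0.4981, -0.3881, 0.1018]
tool_rot: [180.0, -0.0, 146.2]
force: [0.4, -0.4, -1.6]
grip_width: 0.0276
grasp_force: 40.0
time_s: 20.6
tool_pos: [0.4999, -0.39, 0.1759]
tool_rot: [180.0, 0.4, 146.2]
force: [-0.7, -0.2, -0.3]
grip_width: 0.042
grasp_force: 0.0
rel [ 0.2848  0.4562 -0.0041] turn -0.946 dist 0.538 q7 102.9 now [ 0.4999 -0.39    0.1759] [180.    0.4 146.2] F [-0.7 -0.2 -0.3] t 20.6
```

```bash
python3 -m crank '[{"x":0.02,"y":0.03,"z":0,"turn":-0.1},{"x":0.05,"y":0.08,"z":0,"turn":-0.2},{"x":0.08,"y":0.13,"z":0,"turn":-0.3},{"x":0.11,"y":0.18,"z":0,"turn":-0.4},{"x":0.14,"y":0.225,"z":0,"turn":-0.5},{"x":0.17,"y":0.27,"z":0,"turn":-0.6},{"x":0.2,"y":0.32,"z":0,"turn":-0.7},{"x":0.23,"y":0.37,"z":0,"turn":-0.8},{"x":0.26,"y":0.415,"z":0,"turn":-0.9},{"x":0.285,"y":0.456,"z":0,"turn":-0.946},{"x":0.285,"y":0.456,"z":0.04,"turn":-0.946},{"x":0.285,"y":0.456,"z":0.06,"turn":-0.946}]' 0.05
python3 -m crank '[{"x":0,"y":0,"z":0,"turn":0},{"x":0,"y":0,"z":0,"turn":0}]'
python3 -c "
from h import *
go(.517,.1475,.0225,20.4)"
```

```text
time_s: 22.1
tool_pos: [0.5133, 0.1497, 0.1095]
tool_rot: [-180.0, -0.2, -159.5]
force: [0.3, -0.4, -0.2]
grip_width: 0.0502
grasp_force: 0.0
time_s: 22.35
tool_pos: [0.5154, 0.1492, 0.1127]
tool_rot: [180.0, 0.1, -159.6]
force: [-0.6, -0.6, -0.1]
grip_width: 0.05
grasp_force: 0.0
rel [-0.0009 -0.0021  0.0902] turn -0.0002 dist 0.09 q7 94.1 now [0.5154 0.1492 0.1127] [ 1.800e+02  1.000e-01 -1.596e+02] F [-0.6 -0.6 -0.1] t 22.35
```

```bash
python3 -m crank '[{"x":-0.001,"y":-0.002,"z":0.04,"turn":0},{"x":-0.001,"y":-0.002,"z":0.075,"turn":0},{"x":-0.001,"y":-0.002,"z":0.088,"turn":0},{"x":-0.001,"y":-0.002,"z":0.09,"turn":0},{"x":-0.001,"y":-0.002,"z":0.09,"turn":0}]'
python3 -m crank '[{"x":0,"y":0,"z":0,"turn":0},{"x":0,"y":0,"z":0,"turn":0},{"x":0,"y":0,"z":0,"turn":0},{"x":0,"y":0,"z":0,"turn":0}]' 0 40
python3 -m crank '[{"x":0,"y":0,"z":-0.05,"turn":0},{"x":0,"y":0,"z":-0.1,"turn":0},{"x":0,"y":0,"z":-0.16,"turn":0},{"x":0,"y":0,"z":-0.16,"turn":0}]'
python3 -c "
from h import *
dr(.055,-.02,.18)"
```

```text
time_s: 22.98
tool_pos: [0.5179, 0.1481, 0.0235]
tool_rot: [180.0, 0.1, -159.6]
force: [-0.7, 0.5, -0.2]
grip_width: 0.0501
grasp_force: 0.0
time_s: 23.48
tool_pos: [0.5168, 0.1479, 0.0224]
tool_rot: [180.0, 0.0, -159.6]
force: [-0.4, 0.1, 2.9]
grip_width: 0.0259
grasp_force: 40.0
time_s: 23.98
tool_pos: [0.5198, 0.1485, 0.1872]
tool_rot: [180.0, 0.6, -159.6]
force: [0.1, 0.4, -2.5]
grip_width: 0.0256
grasp_force: 40.0
rel [ 0.1641 -0.4441  0.0072] turn 0.946 dist 0.473 q7 93.4 now [0.5198 0.1485 0.1872] [ 180.     0.6 -159.6] F [ 0.1  0.4 -2.5] t 23.975
```

```bash
python3 -m crank '[{"x":0.01,"y":-0.03,"z":0,"turn":0.05},{"x":0.03,"y":-0.08,"z":0,"turn":0.15},{"x":0.048,"y":-0.13,"z":0,"turn":0.27},{"x":0.066,"y":-0.18,"z":0,"turn":0.4},{"x":0.085,"y":-0.23,"z":0,"turn":0.52},{"x":0.103,"y":-0.28,"z":0,"turn":0.64},{"x":0.122,"y":-0.33,"z":0,"turn":0.76},{"x":0.14,"y":-0.38,"z":0,"turn":0.88},{"x":0.155,"y":-0.42,"z":0,"turn":0.946},{"x":0.164,"y":-0.444,"z":0,"turn":0.946},{"x":0.164,"y":-0.444,"z":0,"turn":0.946},{"x":0.164,"y":-0.444,"z":0,"turn":0.946}]'
python3 -c "
from h import *
dr(.055,-.02,.103)"
```

```text
time_s: 25.48
tool_pos: [0.5168, -0.3249, 0.1805]
tool_rot: [180.0, -0.2, 146.2]
force: [0.0, 0.2, -2.8]
grip_width: 0.0256
grasp_force: 40.0
rel [-0.0033  0.0022  0.0775] turn -0.0005 dist 0.078 q7 95.6 now [ 0.5168 -0.3249  0.1805] [180.   -0.2 146.2] F [ 0.   0.2 -2.8] t 25.475
```

```bash
python3 -m crank '[{"x":-0.003,"y":0.001,"z":0.03,"turn":0},{"x":-0.003,"y":0.001,"z":0.06,"turn":0},{"x":-0.003,"y":0.001,"z":0.073,"turn":0},{"x":-0.003,"y":0.001,"z":0.077,"turn":0},{"x":-0.003,"y":0.001,"z":0.077,"turn":0},{"x":-0.003,"y":0.001,"z":0.077,"turn":0}]'
python3 -m crank '[{"x":0,"y":0,"z":0,"turn":0},{"x":0,"y":0,"z":0,"turn":0},{"x":0,"y":0,"z":0,"turn":0},{"x":0,"y":0,"z":-0.03,"turn":0},{"x":0,"y":0,"z":-0.07,"turn":0},{"x":0,"y":0,"z":-0.08,"turn":0}]' 0.038
python3 -c "
from h import *
go(.4484,.0764,.18,174)
im=imaging.read_camera('top')
for c,bx,ar in pieces(im,x0=235,y0=222,x1=312,y1=272,thr=85):print(np.round(c,1),ar,onz('top',*c,.016)[:2])"
```

```text
time_s: 26.22
tool_pos: [0.5215, -0.3268, 0.1063]
tool_rot: [180.0, 0.1, 146.2]
force: [0.2, -0.1, -2.3]
grip_width: 0.0259
grasp_force: 40.0
time_s: 26.98
tool_pos: [0.522, -0.3276, 0.1881]
tool_rot: [180.0, 0.3, 146.2]
force: [0.4, 0.3, -0.2]
grip_width: 0.038
grasp_force: 0.0
rel [0.286  0.2947 0.0081] turn -0.4853 dist 0.411 q7 95.6 now [ 0.522  -0.3276  0.1881] [180.    0.3 146.2] F [ 0.4  0.3 -0.2] t 26.975
[285.  266.3] 51.138888888888886 [0.4244749  0.11656628]
[297.7 258.3] 91.94444444444444 [0.44830995 0.07664731]
[295.4 237.1] 49.861111111111114 [0.5142211  0.08216735]
```

```bash
python3 -c "
from h import *
np.set_printoptions(precision=4,suppress=True)
im=cv2.imread('x') if 0 else imaging.read_camera('top')
for z,t in ((.016,80),(.016,90)):
  for c,bx,ar in pieces(im,x0=235,y0=222,x1=312,y1=278,thr=t):
    P=[onz('top',*p,z)[:2] for p in bx]; d1=P[1]-P[0];d2=P[2]-P[1]
    print(np.round(c,1),ar,onz('top',*c,z)[:2],'len',np.hypot(*d1),np.hypot(*d2),'ang',np.degrees(np.arctan2(d1[1],d1[0])))
crop('top','t11',255,215,70,65,8,im)
for y in (88,98): go(.4245,.1166,.18,y)
"
```

```text
[285.  266.2] 28.277777777777775 [0.4247 0.1166] len 0.023265917348160012 0.02061255450150334 ang -91.44903883828067
[295.4 237.1] 32.01388888888889 [0.5142 0.0822] len 0.023843052836393035 0.0237952907631208 ang -91.44629554333241
[285.  266.3] 56.19444444444445 [0.4245 0.1166] len 0.026368717959737914 0.023189151597484043 ang -91.44885420007758
[297.5 258.4] 105.7361111111111 [0.4481 0.0772] len 0.04867413500473094 0.02581280033921115 ang -8.475570393917913
[295.4 237. ] 57.888888888888886 [0.5144 0.0823] len 0.02577546599537846 0.02467895330573535 ang -89.8570205862422
rel [0.3272 0.3147 0.0062] turn 1.0159 dist 0.454 q7 95.6 now [ 0.5214 -0.3269  0.1862] [180.    0.1 146.2] F [-0.4  0.3  0.1] t 27.075
rel [0.3272 0.3147 0.0062] turn 0.8414 dist 0.454 q7 95.6 now [ 0.5214 -0.3269  0.1862] [180.    0.1 146.2] F [-0.4  0.3  0.1] t 27.075
```

View pics/t11.png

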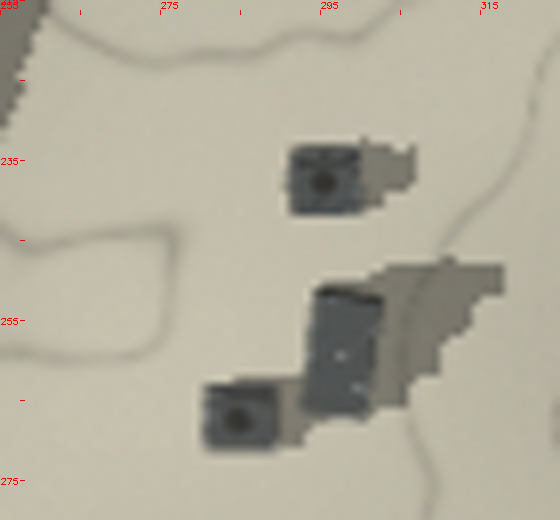

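The moved T-nut is now at (285,266.6), just beside the block at (297.5,258.5), with its longer side along the image columns. I'll take it first, gripping along world x.

```bash
python3 -m crank '[{"x":0.02,"y":0.02,"z":0,"turn":0.1},{"x":0.055,"y":0.053,"z":0,"turn":0.2},{"x":0.09,"y":0.087,"z":0,"turn":0.32},{"x":0.125,"y":0.12,"z":0,"turn":0.44},{"x":0.16,"y":0.154,"z":0,"turn":0.56},{"x":0.195,"y":0.188,"z":0,"turn":0.68},{"x":0.23,"y":0.221,"z":0,"turn":0.8},{"x":0.265,"y":0.255,"z":0,"turn":0.92},{"x":0.295,"y":0.284,"z":0,"turn":1.01},{"x":0.32,"y":0.308,"z":0.02,"turn":1.01},{"x":0.327,"y":0.315,"z":0.05,"turn":1.01},{"x":0.327,"y":0.315,"z":0.08,"turn":1.01}]' 0.045
python3 -m crank '[{"x":0,"y":0,"z":0,"turn":0},{"x":0,"y":0,"z":0,"turn":0},{"x":0,"y":0,"z":0,"turn":0}]'
python3 -c "
from h import *
go(.424,.1166,.021,88.5)"
```

```text
time_s: 28.58
tool_pos: [0.4228, 0.1182, 0.1029]
tool_rot: [-179.9, 0.0, 88.5]
force: [0.1, -0.2, 0.4]
grip_width: 0.0452
grasp_force: 0.0
time_s: 28.95
tool_pos: [0.4251, 0.1174, 0.1062]
tool_rot: [179.9, -0.1, 88.3]
force: [-0.7, -0.2, -0.3]
grip_width: 0.0452
grasp_force: 0.0
rel [-0.0008 -0.0011  0.0852] turn -0.0032 dist 0.085 q7 -20.8 now [0.4251 0.1174 0.1062] [ 1.799e+02 -1.000e-01  8.830e+01] F [-0.7 -0.2 -0.3] t 28.95
```

```bash
python3 -m crank '[{"x":-0.001,"y":-0.001,"z":0.04,"turn":0},{"x":-0.001,"y":-0.001,"z":0.07,"turn":0},{"x":-0.001,"y":-0.001,"z":0.083,"turn":0},{"x":-0.001,"y":-0.001,"z":0.085,"turn":0},{"x":-0.001,"y":-0.001,"z":0.085,"turn":0},{"x":-0.001,"y":-0.001,"z":0.085,"turn":0}]'
python3 -m crank '[{"x":0,"y":0,"z":0,"turn":0},{"x":0,"y":0,"z":0,"turn":0},{"x":0,"y":0,"z":0,"turn":0},{"x":0,"y":0,"z":0,"turn":0}]' 0 30
python3 -m crank '[{"x":0,"y":0,"z":-0.05,"turn":0},{"x":0,"y":0,"z":-0.1,"turn":0},{"x":0,"y":0,"z":-0.16,"turn":0},{"x":0,"y":0,"z":-0.16,"turn":0}]'
python3 -c "
from h import *
dr(.055,.10,.18,56.2)"
```

```text
time_s: 29.7
tool_pos: [0.4242, 0.1166, 0.0211]
tool_rot: [179.9, -0.1, 88.3]
force: [-0.1, -0.0, 0.7]
grip_width: 0.0447
grasp_force: 0.0
time_s: 30.2
tool_pos: [0.4233, 0.1163, 0.0202]
tool_rot: [180.0, -0.0, 88.3]
force: [-0.5, 0.6, 2.5]
grip_width: 0.0252
grasp_force: 30.0
time_s: 30.7
tool_pos: [0.4263, 0.1173, 0.1847]
tool_rot: [179.5, -0.3, 88.3]
force: [0.3, -0.8, -1.4]
grip_width: 0.0255
grasp_force: 30.0
rel [-0.3377  0.1711  0.0047] turn 0.5609 dist 0.379 q7 -22.4 now [0.4263 0.1173 0.1847] [179.5  -0.3  88.3] F [ 0.3 -0.8 -1.4] t 30.7
```

```bash
python3 -m crank '[{"x":-0.03,"y":0.015,"z":0,"turn":0.05},{"x":-0.075,"y":0.038,"z":0,"turn":0.13},{"x":-0.12,"y":0.061,"z":0,"turn":0.21},{"x":-0.165,"y":0.084,"z":0,"turn":0.29},{"x":-0.21,"y":0.107,"z":0,"turn":0.37},{"x":-0.255,"y":0.13,"z":0,"turn":0.45},{"x":-0.3,"y":0.152,"z":0,"turn":0.53},{"x":-0.328,"y":0.166,"z":0,"turn":0.56},{"x":-0.338,"y":0.171,"z":0,"turn":0.56},{"x":-0.338,"y":0.171,"z":0,"turn":0.56},{"x":-0.338,"y":0.171,"z":0,"turn":0.56},{"x":-0.338,"y":0.171,"z":0,"turn":0.56}]'
python3 -c "
from h import *
dr(.055,.10,.101,56.2)"
```

```text
time_s: 32.2
tool_pos: [0.5844, -0.2249, 0.1801]
tool_rot: [-180.0, -0.1, 56.4]
force: [1.4, 0.1, -0.8]
grip_width: 0.0256
grasp_force: 30.0
rel [0.0015 0.0028 0.0791] turn 0.0031 dist 0.079 q7 -4.4 now [ 0.5844 -0.2249  0.1801] [-1.80e+02 -1.00e-01  5.64e+01] F [ 1.4  0.1 -0.8] t 32.2
```

```bash
python3 -m crank '[{"x":0.0015,"y":0.003,"z":0.03,"turn":0},{"x":0.0015,"y":0.003,"z":0.06,"turn":0},{"x":0.0015,"y":0.003,"z":0.075,"turn":0},{"x":0.0015,"y":0.003,"z":0.079,"turn":0},{"x":0.0015,"y":0.003,"z":0.079,"turn":0},{"x":0.0015,"y":0.003,"z":0.079,"turn":0},{"x":0.0015,"y":0.003,"z":0.079,"turn":0}]'
python3 -m crank '[{"x":0,"y":0,"z":0,"turn":0},{"x":0,"y":0,"z":0,"turn":0},{"x":0,"y":0,"z":0,"turn":0},{"x":0,"y":0,"z":-0.03,"turn":0},{"x":0,"y":0,"z":-0.07,"turn":0},{"x":0,"y":0,"z":-0.08,"turn":0}]' 0.042
python3 -c "
from h import *
im=imaging.read_camera('top')
for c,bx,ar in pieces(im,x0=235,y0=222,x1=312,y1=278,thr=85):
    z=.016; P=[onz('top',*p,z)[:2] for p in bx]; d1=P[1]-P[0];d2=P[2]-P[1]
    print(np.round(c,1),ar,onz('top',*c,z)[:2],'len',np.hypot(*d1),np.hypot(*d2),'ang',np.degrees(np.arctan2(d1[1],d1[0])))
go(.4484,.0766,.18,173.5)"
```

```text
time_s: 33.08
tool_pos: [0.5882, -0.2272, 0.1019]
tool_rot: [179.9, -0.0, 56.3]
force: [-0.2, 0.4, -0.7]
grip_width: 0.0254
grasp_force: 30.0
time_s: 33.83
tool_pos: [0.5891, -0.2279, 0.184]
tool_rot: [179.7, -0.1, 56.2]
force: [0.7, -0.6, -0.5]
grip_width: 0.0417
grasp_force: 0.0
[297.8 258.3] 93.95833333333333 [0.4483196  0.07641623] len 0.04780530910452365 0.0255858601800832 ang -6.408821766282233
[295.4 237. ] 52.56944444444445 [0.51447966 0.08216142] len 0.024880146324250188 0.024313005389730597 ang -91.44612624949328
rel [ 0.1749 -0.2859  0.0039] turn 1.0952 dist 0.335 q7 -4.3 now [ 0.5889 -0.2277  0.1839] [ 1.798e+02 -1.000e-01  5.620e+01] F [ 0.9 -0.3  0.4] t 33.875
```

```bash
python3 -m crank '[{"x":0.01,"y":-0.02,"z":0,"turn":0.1},{"x":0.03,"y":-0.05,"z":0,"turn":0.22},{"x":0.05,"y":-0.085,"z":0,"turn":0.35},{"x":0.072,"y":-0.12,"z":0,"turn":0.48},{"x":0.095,"y":-0.155,"z":0,"turn":0.61},{"x":0.117,"y":-0.19,"z":0,"turn":0.74},{"x":0.138,"y":-0.225,"z":0,"turn":0.87},{"x":0.16,"y":-0.26,"z":0,"turn":1.0},{"x":0.175,"y":-0.286,"z":0.02,"turn":1.095},{"x":0.175,"y":-0.286,"z":0.05,"turn":1.095},{"x":0.175,"y":-0.286,"z":0.08,"turn":1.095},{"x":0.175,"y":-0.286,"z":0.08,"turn":1.095}]' 0.048
python3 -c "
from h import *
go(.4484,.0766,.0225,173.5)"
```

```text
time_s: 35.38
tool_pos: [0.4444, 0.0767, 0.0984]
tool_rot: [179.8, 0.3, -6.5]
force: [-0.1, -1.2, 0.1]
grip_width: 0.0477
grasp_force: 0.0
rel [ 0.004  -0.0004  0.0759] turn 0.0003 dist 0.076 q7 -108.8 now [0.4444 0.0767 0.0984] [179.8   0.3  -6.5] F [-0.1 -1.2  0.1] t 35.375
```

```bash
python3 -m crank '[{"x":0.001,"y":0,"z":0.04,"turn":0},{"x":0.001,"y":0,"z":0.07,"turn":0},{"x":0.001,"y":0,"z":0.079,"turn":0},{"x":0.001,"y":0,"z":0.081,"turn":0},{"x":0.001,"y":0,"z":0.081,"turn":0},{"x":0.001,"y":0,"z":0.081,"turn":0}]'
python3 -m crank '[{"x":0,"y":0,"z":0,"turn":0},{"x":0,"y":0,"z":0,"turn":0},{"x":0,"y":0,"z":0,"turn":0},{"x":0,"y":0,"z":0,"turn":0}]' 0 40
python3 -m crank '[{"x":0,"y":0,"z":-0.05,"turn":0},{"x":0,"y":0,"z":-0.1,"turn":0},{"x":0,"y":0,"z":-0.16,"turn":0},{"x":0,"y":0,"z":-0.16,"turn":0}]'
python3 -c "
from h import *
dr(.055,.04,.18,-33.8)"
```

```text
time_s: 36.12
tool_pos: [0.449, 0.0776, 0.0211]
tool_rot: [-179.9, -0.1, -6.5]
force: [0.7, 0.1, 0.8]
grip_width: 0.0478
grasp_force: 0.0
time_s: 36.62
tool_pos: [0.4482, 0.0775, 0.0202]
tool_rot: [-180.0, -0.0, -6.5]
force: [-0.7, 0.6, 0.8]
grip_width: 0.0259
grasp_force: 39.6
time_s: 37.12
tool_pos: [0.4511, 0.0779, 0.1843]
tool_rot: [-179.7, -0.4, -6.5]
force: [0.6, -0.8, -3.4]
grip_width: 0.0255
grasp_force: 39.6
rel [0.1423 0.3391 0.0043] turn 0.4766 dist 0.368 q7 -112.0 now [0.4511 0.0779 0.1843] [-179.7   -0.4   -6.5] F [ 0.6 -0.8 -3.4] t 37.125
```

```bash
python3 -m crank '[{"x":0.012,"y":0.03,"z":0,"turn":0.05},{"x":0.031,"y":0.075,"z":0,"turn":0.12},{"x":0.05,"y":0.12,"z":0,"turn":0.19},{"x":0.07,"y":0.165,"z":0,"turn":0.26},{"x":0.088,"y":0.21,"z":0,"turn":0.33},{"x":0.107,"y":0.255,"z":0,"turn":0.4},{"x":0.126,"y":0.3,"z":0,"turn":0.46},{"x":0.138,"y":0.329,"z":0,"turn":0.477},{"x":0.1425,"y":0.339,"z":0,"turn":0.477},{"x":0.1425,"y":0.339,"z":0,"turn":0.477},{"x":0.1425,"y":0.339,"z":0,"turn":0.477},{"x":0.1425,"y":0.339,"z":0,"turn":0.477}]'
python3 -c "
from h import *
dr(.055,.04,.1005,-33.8)"
```

```text
time_s: 38.62
tool_pos: [0.5517, -0.2739, 0.18]
tool_rot: [-179.9, 0.0, -33.7]
force: [0.1, 0.5, -2.0]
grip_width: 0.0255
grasp_force: 39.6
rel [ 0.0027 -0.0005  0.0795] turn 0.002 dist 0.08 q7 -85.4 now [ 0.5517 -0.2739  0.18  ] [-179.9    0.   -33.7] F [ 0.1  0.5 -2. ] t 38.625
```

```bash
python3 -m crank '[{"x":0.0025,"y":0,"z":0.03,"turn":0},{"x":0.0025,"y":0,"z":0.06,"turn":0},{"x":0.0025,"y":0,"z":0.075,"turn":0},{"x":0.0025,"y":0,"z":0.079,"turn":0},{"x":0.0025,"y":0,"z":0.079,"turn":0},{"x":0.0025,"y":0,"z":0.079,"turn":0},{"x":0.0025,"y":0,"z":0.079,"turn":0}]'
python3 -m crank '[{"x":0,"y":0,"z":0,"turn":0},{"x":0,"y":0,"z":0,"turn":0},{"x":0,"y":0,"z":0,"turn":0},{"x":0,"y":0,"z":-0.03,"turn":0},{"x":0,"y":0,"z":-0.07,"turn":0},{"x":0,"y":0,"z":-0.08,"turn":0}]' 0.038
python3 -c "
from h import *
im=imaging.read_camera('top')
for c,bx,ar in pieces(im,x0=235,y0=216,x1=330,y1=285,thr=85):
    print(np.round(c,1),ar,onz('top',*c,.016)[:2])
go(.5144,.0822,.18,-1.5)"
```

```text
time_s: 39.5
tool_pos: [0.5539, -0.2773, 0.1019]
tool_rot: [-180.0, -0.1, -33.8]
force: [0.4, -0.5, -2.0]
grip_width: 0.0258
grasp_force: 39.6
time_s: 40.25
tool_pos: [0.5547, -0.2781, 0.1839]
tool_rot: [-179.9, -0.3, -33.8]
force: [-0.1, 0.4, 1.3]
grip_width: 0.0383
grasp_force: 0.0
[295.4 237.1] 49.513888888888886 [0.5142211  0.08216735]
rel [-0.2339 -0.2768  0.0038] turn -0.5642 dist 0.362 q7 -85.2 now [ 0.5546 -0.2779  0.1838] [-179.9   -0.2  -33.8] F [ 1.  -0.7  1. ] t 40.3
```

```bash
python3 -m crank '[{"x":-0.02,"y":-0.024,"z":0,"turn":-0.05},{"x":-0.05,"y":-0.06,"z":0,"turn":-0.13},{"x":-0.08,"y":-0.095,"z":0,"turn":-0.21},{"x":-0.11,"y":-0.13,"z":0,"turn":-0.29},{"x":-0.14,"y":-0.166,"z":0,"turn":-0.37},{"x":-0.17,"y":-0.2,"z":0,"turn":-0.45},{"x":-0.2,"y":-0.237,"z":0,"turn":-0.52},{"x":-0.225,"y":-0.266,"z":0,"turn":-0.564},{"x":-0.234,"y":-0.277,"z":0.02,"turn":-0.564},{"x":-0.234,"y":-0.277,"z":0.05,"turn":-0.564},{"x":-0.234,"y":-0.277,"z":0.08,"turn":-0.564},{"x":-0.234,"y":-0.277,"z":0.08,"turn":-0.564}]' 0.048
python3 -m crank '[{"x":0,"y":0,"z":0.04,"turn":0},{"x":0,"y":0,"z":0.07,"turn":0},{"x":0,"y":0,"z":0.08,"turn":0},{"x":0,"y":0,"z":0.082,"turn":0},{"x":0,"y":0,"z":0.082,"turn":0},{"x":0,"y":0,"z":0.082,"turn":0}]'
python3 -m crank '[{"x":0,"y":0,"z":0,"turn":0},{"x":0,"y":0,"z":0,"turn":0},{"x":0,"y":0,"z":0,"turn":0},{"x":0,"y":0,"z":0,"turn":0}]' 0 30
python3 -m crank '[{"x":0,"y":0,"z":-0.05,"turn":0},{"x":0,"y":0,"z":-0.1,"turn":0},{"x":0,"y":0,"z":-0.16,"turn":0},{"x":0,"y":0,"z":-0.16,"turn":0}]'
python3 -c "
from h import *
dr(.115,.04,.18,-33.8)"
```

```text
time_s: 41.8
tool_pos: [0.5105, 0.0827, 0.0982]
tool_rot: [179.8, 0.3, -1.5]
force: [-0.0, -0.8, -0.1]
grip_width: 0.0482
grasp_force: 0.0
time_s: 42.55
tool_pos: [0.5141, 0.0836, 0.0202]
tool_rot: [-179.9, -0.1, -1.5]
force: [-0.0, -0.3, -0.8]
grip_width: 0.0476
grasp_force: 0.0
time_s: 43.05
tool_pos: [0.5136, 0.0833, 0.0195]
tool_rot: [-180.0, -0.0, -1.5]
force: [0.0, -0.6, 4.4]
grip_width: 0.0277
grasp_force: 30.5
time_s: 43.55
tool_pos: [0.5162, 0.084, 0.1835]
tool_rot: [-179.8, -0.5, -1.5]
force: [0.1, 0.1, -1.7]
grip_width: 0.0278
grasp_force: 29.8
rel [0.0981 0.39   0.0035] turn 0.5638 dist 0.402 q7 -100.1 now [0.5162 0.084  0.1835] [-179.8   -0.5   -1.5] F [ 0.1  0.1 -1.7] t 43.55
```

```bash
python3 -m crank '[{"x":0.007,"y":0.03,"z":0,"turn":0.05},{"x":0.02,"y":0.08,"z":0,"turn":0.13},{"x":0.033,"y":0.13,"z":0,"turn":0.21},{"x":0.046,"y":0.18,"z":0,"turn":0.29},{"x":0.058,"y":0.23,"z":0,"turn":0.37},{"x":0.07,"y":0.28,"z":0,"turn":0.45},{"x":0.083,"y":0.33,"z":0,"turn":0.53},{"x":0.094,"y":0.373,"z":0,"turn":0.564},{"x":0.098,"y":0.39,"z":0,"turn":0.564},{"x":0.098,"y":0.39,"z":0,"turn":0.564},{"x":0.098,"y":0.39,"z":0,"turn":0.564},{"x":0.098,"y":0.39,"z":0,"turn":0.564}]'
python3 -c "
from h import *
dr(.112,.04,.0995,-33.8)
im=imaging.read_camera('top');cv2.imwrite('pics/t12.png',im[:,:,::-1])"
```

```text
time_s: 45.05
tool_pos: [0.6011, -0.3076, 0.1786]
tool_rot: [-180.0, 0.1, -33.7]
force: [-0.5, 0.1, -0.6]
grip_width: 0.0275
grasp_force: 29.8
rel [-0.0001 -0.001   0.0791] turn 0.0013 dist 0.079 q7 -81.7 now [ 0.6011 -0.3076  0.1786] [-1.80e+02  1.00e-01 -3.37e+01] F [-0.5  0.1 -0.6] t 45.05
```

```bash
python3 -m crank '[{"x":0,"y":0,"z":0.03,"turn":0},{"x":0,"y":0,"z":0.06,"turn":0},{"x":0,"y":0,"z":0.074,"turn":0},{"x":0,"y":0,"z":0.078,"turn":0},{"x":0,"y":0,"z":0.078,"turn":0},{"x":0,"y":0,"z":0.078,"turn":0},{"x":0,"y":0,"z":0.078,"turn":0}]'
python3 -m crank '[{"x":0,"y":0,"z":0,"turn":0},{"x":0,"y":0,"z":0,"turn":0},{"x":0,"y":0,"z":0,"turn":0},{"x":0,"y":0,"z":-0.03,"turn":0},{"x":0,"y":0,"z":-0.07,"turn":0},{"x":0,"y":0,"z":-0.1,"turn":0},{"x":0,"y":0,"z":-0.1,"turn":0}]' 0.04
python3 -c "
from h import *
go(*(np.array([.4405,-.2471])-.07*U),.20,-33.8)"
```

```text
time_s: 45.98
tool_pos: [0.6014, -0.3094, 0.1019]
tool_rot: [-180.0, -0.1, -33.8]
force: [-0.1, 0.9, -0.3]
grip_width: 0.0275
grasp_force: 29.8
time_s: 46.85
tool_pos: [0.6021, -0.3103, 0.204]
tool_rot: [-179.9, -0.3, -33.8]
force: [-0.8, -1.1, 0.1]
grip_width: 0.0398
grasp_force: 0.0
rel [-0.2395  0.0375  0.004 ] turn -0.0005 dist 0.242 q7 -82.2 now [ 0.6021 -0.3103  0.204 ] [-179.9   -0.3  -33.8] F [-0.8 -1.1  0.1] t 46.85
```

```bash
python3 -m crank '[{"x":-0.03,"y":0.005,"z":0,"turn":0},{"x":-0.08,"y":0.014,"z":0,"turn":0},{"x":-0.13,"y":0.023,"z":0,"turn":0},{"x":-0.18,"y":0.032,"z":0,"turn":0},{"x":-0.215,"y":0.0375,"z":0,"turn":0},{"x":-0.215,"y":0.0375,"z":0.04,"turn":0},{"x":-0.215,"y":0.0375,"z":0.08,"turn":0},{"x":-0.215,"y":0.0375,"z":0.1,"turn":0},{"x":-0.215,"y":0.0375,"z":0.1,"turn":0},{"x":-0.215,"y":0.0375,"z":0.1,"turn":0}]' 0
python3 -c "
from h import *
go(*(np.array([.4405,-.2471])-.045*U),.104,-33.8)
im=imaging.read_camera('top');s=imaging.read_camera('scene')
a=cv2.resize(im[150:290,360:510],None,fx=2.6,fy=2.6,interpolation=2);b=cv2.resize(im[200:300,150:300],None,fx=2.6,fy=2.6,interpolation=2);c=cv2.resize(s[140:260,180:320],None,fx=2.6,fy=2.6,interpolation=2);d=cv2.resize(s[140:260,430:540],None,fx=2.6,fy=2.6,interpolation=2)
o=np.zeros((600,800,3),np.uint8)
for q,(r,k) in ((a,(0,0)),(c,(0,400)),(b,(330,0)),(d,(315,400))):
    q=q[:min(q.shape[0],(330 if r==0 and k==0 else 600-r))]
    if r==330:q=q[:270]
    o[r:r+q.shape[0],k:k+q.shape[1]]=q
cv2.imwrite('pics/mix.png',o[:,:,::-1])"
```

```text
time_s: 48.1
tool_pos: [0.4017, -0.2208, 0.1014]
tool_rot: [180.0, -0.0, -33.8]
force: [-0.9, 0.3, 0.6]
grip_width: 0.0005
grasp_force: 0.0
rel [ 0.0019  0.0003 -0.0026] turn -0.0003 dist 0.003 q7 -95.8 now [ 0.4017 -0.2208  0.1014] [180.   -0.  -33.8] F [-0.9  0.3  0.6] t 48.1
```

View pics/mix.png

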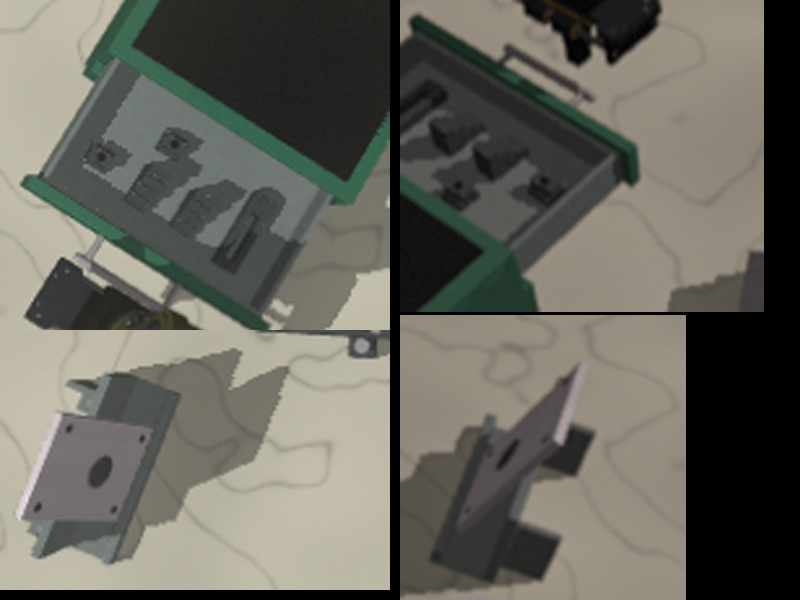

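All five pieces lie upright in the drawer, the plate leans properly with its foot at the lip, and the bench between is clear. Now I'll push the handle shut.

```bash
python3 -m crank '[{"x":0.015,"y":0,"z":-0.001,"turn":0},{"x":0.025,"y":0,"z":-0.001,"turn":0},{"x":0.031,"y":0,"z":-0.001,"turn":0},{"x":0.037,"y":0,"z":-0.001,"turn":0},{"x":0.045,"y":0,"z":-0.001,"turn":0},{"x":0.055,"y":0,"z":-0.001,"turn":0},{"x":0.067,"y":0,"z":-0.001,"turn":0},{"x":0.079,"y":0,"z":-0.001,"turn":0},{"x":0.091,"y":0,"z":-0.001,"turn":0},{"x":0.103,"y":0,"z":-0.001,"turn":0},{"x":0.115,"y":0,"z":-0.001,"turn":0}]'
python3 -m crank '[{"x":0.012,"y":0,"z":0,"turn":0},{"x":0.024,"y":0,"z":0,"turn":0},{"x":0.036,"y":0,"z":0,"turn":0},{"x":0.046,"y":0,"z":0,"turn":0},{"x":0.054,"y":0,"z":0,"turn":0},{"x":0.06,"y":0,"z":0,"turn":0},{"x":0.065,"y":0,"z":0,"turn":0},{"x":0.068,"y":0,"z":0,"turn":0},{"x":0.068,"y":0,"z":0,"turn":0}]'
```

```text
time_s: 49.58
tool_pos: [0.4977, -0.2849, 0.1019]
tool_rot: [-180.0, 0.0, -33.8]
force: [-0.6, 2.4, 0.3]
grip_width: 0.0006
grasp_force: 0.7
time_s: 50.7
tool_pos: [0.5537, -0.3229, 0.1022]
tool_rot: [180.0, -0.0, -33.8]
force: [0.4, -0.5, 0.0]
grip_width: 0.0006
grasp_force: 0.0
```

```bash
python3 -m crank '[{"x":0.003,"y":0,"z":0,"turn":0},{"x":0.006,"y":0,"z":0,"turn":0},{"x":0.008,"y":0,"z":0,"turn":0},{"x":0.008,"y":0,"z":0,"turn":0}]'
python3 -m crank '[{"x":0.002,"y":0,"z":0,"turn":0},{"x":0.004,"y":0,"z":0,"turn":0},{"x":0.004,"y":0,"z":0,"turn":0}]'
```

```text
time_s: 51.2
tool_pos: [0.5596, -0.3268, 0.102]
tool_rot: [-180.0, 0.1, -33.8]
force: [-3.1, 2.2, 3.7]
grip_width: 0.0005
grasp_force: 2.0
time_s: 51.58
tool_pos: [0.5598, -0.327, 0.1019]
tool_rot: [-179.9, 0.6, -33.8]
force: [-12.8, 9.5, 10.1]
grip_width: 0.0005
grasp_force: 7.5
```

```bash
python3 -m crank '[{"x":-0.005,"y":0,"z":0,"turn":0},{"x":-0.02,"y":0,"z":0,"turn":0},{"x":-0.05,"y":0,"z":0,"turn":0},{"x":-0.09,"y":0,"z":-0.03,"turn":0},{"x":-0.12,"y":0.0,"z":-0.08,"turn":0},{"x":-0.12,"y":0.0,"z":-0.13,"turn":0},{"x":-0.12,"y":0,"z":-0.13,"turn":0},{"x":-0.12,"y":0,"z":-0.13,"turn":0}]'
python3 - <<'E'
from h import *
np.set_printoptions(precision=4,suppress=True)
im=imaging.read_camera('top').astype(int)
h=np.array([.4405,-.2471])
# profiles of the picture along U at two lateral offsets (z .13) and along the handle
for Y in (-.10,-.03,.03,.10):
    print(Y,[tuple(im[int(round(v)),int(round(u))]) for X in np.arange(.13,.25,.008) for u,v in [proj('top',[*(h+X*U+Y*V),.13])]])
k=pieces(im.astype(np.uint8),x0=235,y0=216,x1=330,y1=285,thr=85);print("left on bench",len(k))
a=cv2.imread("pics/t12.png")[:,:,::-1].astype(int)
print("diff rest region",np.abs(im-a)[205:295,150:225].mean(),"can/oil",np.abs(im-a)[170:200,190:225].mean(),np.abs(im-a)[120:160,300:335].mean())
E
```

```text
time_s: 52.58
tool_pos: [0.4643, -0.2621, 0.2319]
tool_rot: [-179.9, -0.1, -33.8]
force: [0.2, 0.7, -0.8]
grip_width: 0.0005
grasp_force: 0.0
-0.1 [(np.int64(153), np.int64(150), np.int64(133)), (np.int64(165), np.int64(161), np.int64(145)), (np.int64(162), np.int64(158), np.int64(142)), (np.int64(179), np.int64(174), np.int64(156)), (np.int64(179), np.int64(176), np.int64(157)), (np.int64(172), np.int64(168), np.int64(152)), (np.int64(51), np.int64(84), np.int64(66)), (np.int64(42), np.int64(63), np.int64(52)), (np.int64(42), np.int64(65), np.int64(52)), (np.int64(41), np.int64(65), np.int64(54)), (np.int64(48), np.int64(61), np.int64(53)), (np.int64(43), np.int64(69), np.int64(55)), (np.int64(49), np.int64(81), np.int64(64)), (np.int64(37), np.int64(38), np.int64(36)), (np.int64(37), np.int64(37), np.int64(35))]
-0.03 [(np.int64(184), np.int64(180), np.int64(162)), (np.int64(183), np.int64(180), np.int64(161)), (np.int64(155), np.int64(148), np.int64(151)), (np.int64(149), np.int64(142), np.int64(144)), (np.int64(123), np.int64(119), np.int64(112)), (np.int64(121), np.int64(116), n
[... 1185 characters left out ...]
np.int64(166)), (np.int64(187), np.int64(184), np.int64(165)), (np.int64(187), np.int64(183), np.int64(164)), (np.int64(165), np.int64(162), np.int64(146)), (np.int64(184), np.int64(181), np.int64(163)), (np.int64(55), np.int64(89), np.int64(71)), (np.int64(59), np.int64(93), np.int64(75)), (np.int64(66), np.int64(114), np.int64(88)), (np.int64(63), np.int64(107), np.int64(83)), (np.int64(59), np.int64(80), np.int64(67)), (np.int64(62), np.int64(106), np.int64(83)), (np.int64(61), np.int64(103), np.int64(80)), (np.int64(40), np.int64(41), np.int64(37)), (np.int64(42), np.int64(42), np.int64(38))]
left on bench 0
diff rest region 2.3657283950617285 can/oil 2.7396825396825397 2.297857142857143
```

```bash
python3 -c "
from cell import env
print(env.sign_off())"
```

```text
the job is handed in; nothing more can be done
None
```

The job is handed in: the plate leans in the rest with its foot at the lip, all five kit pieces found on the bench are in the drawer, the drawer was pushed to its stop, and the oil bottle and steel can were left alone.

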